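Sieve the small steel sample balls from the large

TASK

Take the wooden sieve by its handle and, keeping it on the tray's rails, shake it side to side so that it knocks lightly (about 5 N) against the left buffer, then the right, then the left and the right again; go on shaking until every small steel ball has dropped into the tray. Then lift the sieve off with the large balls still in it and set it gently into the dock, fully down, and let go. Never press a buffer with more than 15 N, the dock with more than 25 N or the tray with more than 40 N, and leave the other things on the table alone.

Things in the scene. Friction and masses are not known exactly. Their poses are not given: they have to be found in the camera images.
- sieve: Wooden sieve with seven steel balls, on the tray's rails at the start, axes as the tray's, up to 10 mm off its middle along y. Origin: centre of the underside, z up. Frame 150 (x) x 140 (y) x 42 mm, walls 8. Top of the dark plate 10 mm up; two slots 21.5 mm wide along x, at y = +20 and -20; else solid. 0.2 to 0.33 kg plus 0.37 kg of balls.
- sieve_handle (a point): Centre of the sieve's wooden handle bar, over the sieve's middle, 87 mm above its underside. The bar is 16 mm wide (y), 24 mm high, 140 mm long (along x), on posts at its ends; 33 mm free below it down to the top of the frame; the balls lie lower still.
- tray: Fixed wooden catch tray, 177 (x) x 276 mm (y), origin under its centre, z up. Its long walls along y are rails: tops 50 mm up carry the sieve, which slides along the tray's y. Lips outside them, 12 mm higher, guide it with 3.5 mm play each side. Open inside, floor 6 mm thick, inner walls at x = +-68, y = +-130 mm (end walls 48 mm tall). A buffer post stands at each y end.
- buffer_left: Aluminium post at the tray's +y end (robot's left), 44 x 28 x 92 mm, origin under its centre, 152 mm from the tray's. Its rubber pad faces the sieve frame, 72 mm up, screwed in by an unmeasured amount: first touch with the sieve's origin 22 to 50 mm from the tray's middle, along y. Pad sprung 1.5 N/mm over 12 mm, then hard; feel for it.
- buffer_right: The same post at the tray's -y end (robot's right), its pad screwed in by its own unmeasured amount: first touch with the sieve's origin 22 to 50 mm from the tray's middle on the -y side. Same spring: 1.5 N per mm over 12 mm, then hard. The sieve's own friction on the rails is about 1 to 6 N.
- dock: Fixed wooden dock for the sieve, 182 (x) x 172 mm (y), origin under its centre, z up. Two sprung runners along y at x = +-70 mm, tops 30 mm up, carry the sieve's underside; they give 2.5 N/mm over 8 mm and sink about 2 mm under the sieve. Lips 42 mm tall on all four sides leave it 4.5 mm play each way. Sieve's x along the dock's x (either way round).
- small0_center (a point): Centre of a small steel ball, 18 mm across, about 24 g; it starts on a solid strip of the sieve's plate and fits through the slots. It rolls only when the sieve is jerked at more than about 1.2 m/s2, so slow strokes hardly move it: short brisk ones (40 mm at 0.2 m/s) work best, and it may take many.
- small1_center (a point): Centre of a small steel ball, 18 mm across, about 24 g; it starts on a solid strip of the sieve's plate and fits through the slots. It rolls only when the sieve is jerked at more than about 1.2 m/s2, so slow strokes hardly move it: short brisk ones (40 mm at 0.2 m/s) work best, and it may take many.
- small2_center (a point): Centre of a small steel ball, 18 mm across, about 24 g; it starts on a solid strip of the sieve's plate and fits through the slots. It rolls only when the sieve is jerked at more than about 1.2 m/s2, so slow strokes hardly move it: short brisk ones (40 mm at 0.2 m/s) work best, and it may take many.
- small3_center (a point): Centre of a small steel ball, 18 mm across, about 24 g; it starts on a solid strip of the sieve's plate and fits through the slots. It rolls only when the sieve is jerked at more than about 1.2 m/s2, so slow strokes hardly move it: short brisk ones (40 mm at 0.2 m/s) work best, and it may take many.
- large0_center (a point): Centre of a large steel ball, 28 mm across, about 90 g; it rests in a slot of the sieve and cannot fall through.
- large1_center (a point): Centre of a large steel ball, 28 mm across, about 90 g; it rests in a slot of the sieve and cannot fall through.
- large2_center (a point): Centre of a large steel ball, 28 mm across, about 90 g; it rests in a slot of the sieve and cannot fall through.
- fibre_pot: upturned tan fibre pot, 64 mm wide at the foot, 75 mm tall, origin under its centre; leave alone
- bowl: white bowl, 110 mm wide, 45 mm tall, origin under its centre; leave alone
- cork_block: cork sample block 60 x 90 x 35 mm, origin under its centre; leave alone
- oak_block: wood sample block 45 x 100 x 30 mm, origin under its centre; leave alone
- tin: small metal tin, 42 mm wide and 42 mm tall, standing between tray and dock, origin under its centre; leave alone
- brush: hand brush lying on the table, leave alone
Things that resemble listed ones, but are neither listed nor needed, are in the scene too. Leave any pink look-alike of the sieve alone.

How it is judged (in metres and radians):
On the way, in this order (a step that is already met when the one before it is completed fails the run):
1. the sieve, on the tray's rails, knocks the left buffer (over 3 N) (contact force between sieve and buffer_left above 3 N and z of sieve in the frame of tray below 0.056 m), for 0.04 s.
2. the sieve, on the tray's rails, knocks the right buffer (over 3 N) (contact force between sieve and buffer_right above 3 N and z of sieve in the frame of tray below 0.056 m), for 0.04 s.
3. the sieve, on the tray's rails, knocks the left buffer (over 3 N) (all of step 1), for 0.04 s.
4. the sieve, on the tray's rails, knocks the right buffer (over 3 N) (all of step 2), for 0.04 s.
5. the sieve is lifted clear of the rails after every small ball is in the tray, the large ones still in the sieve (z of sieve in the frame of tray above 0.068 m and x of small0_center in the frame of tray between -0.068 and 0.068 m and y of small0_center in the frame of tray between -0.13 and 0.13 m and z of small0_center in the frame of tray between 0 and 0.04 m and x of small1_center in the frame of tray between -0.068 and 0.068 m and y of small1_center in the frame of tray between -0.13 and 0.13 m and z of small1_center in the frame of tray between 0 and 0.04 m and x of small2_center in the frame of tray between -0.068 and 0.068 m and y of small2_center in the frame of tray between -0.13 and 0.13 m and z of small2_center in the frame of tray between 0 and 0.04 m and x of small3_center in the frame of tray between -0.068 and 0.068 m and y of small3_center in the frame of tray between -0.13 and 0.13 m and z of small3_center in the frame of tray between 0 and 0.04 m and x of large0_center in the frame of sieve between -0.067 and 0.067 m and y of large0_center in the frame of sieve between -0.062 and 0.062 m and z of large0_center in the frame of sieve between 0.01 and 0.045 m and x of large1_center in the frame of sieve between -0.067 and 0.067 m and y of large1_center in the frame of sieve between -0.062 and 0.062 m and z of large1_center in the frame of sieve between 0.01 and 0.045 m and x of large2_center in the frame of sieve between -0.067 and 0.067 m and y of large2_center in the frame of sieve between -0.062 and 0.062 m and z of large2_center in the frame of sieve between 0.01 and 0.045 m), for 0.1 s.
At the end, for the whole second after the job is handed in: The sieve rests level in the dock on its runners (within 8 mm of the dock's centre each way, its underside 22 to 32 mm above the dock's, tilt under 0.06 rad), at rest and released, the three large balls in it, and all four small balls lie in the tray (x of sieve in the frame of dock between -0.008 and 0.008 m and y of sieve in the frame of dock between -0.008 and 0.008 m and z of sieve in the frame of dock between 0.022 and 0.032 m and angle between sieve's own z axis and vertical below 0.06 rad and linear speed of sieve below 0.01 m/s and x of small0_center in the frame of tray between -0.068 and 0.068 m and y of small0_center in the frame of tray between -0.13 and 0.13 m and z of small0_center in the frame of tray between 0 and 0.04 m and x of small1_center in the frame of tray between -0.068 and 0.068 m and y of small1_center in the frame of tray between -0.13 and 0.13 m and z of small1_center in the frame of tray between 0 and 0.04 m and x of small2_center in the frame of tray between -0.068 and 0.068 m and y of small2_center in the frame of tray between -0.13 and 0.13 m and z of small2_center in the frame of tray between 0 and 0.04 m and x of small3_center in the frame of tray between -0.068 and 0.068 m and y of small3_center in the frame of tray between -0.13 and 0.13 m and z of small3_center in the frame of tray between 0 and 0.04 m and x of large0_center in the frame of sieve between -0.067 and 0.067 m and y of large0_center in the frame of sieve between -0.062 and 0.062 m and z of large0_center in the frame of sieve between 0.01 and 0.045 m and x of large1_center in the frame of sieve between -0.067 and 0.067 m and y of large1_center in the frame of sieve between -0.062 and 0.062 m and z of large1_center in the frame of sieve between 0.01 and 0.045 m and x of large2_center in the frame of sieve between -0.067 and 0.067 m and y of large2_center in the frame of sieve between -0.062 and 0.062 m and z of large2_center in the frame of sieve between 0.01 and 0.045 m); the robot touches nothing.
It fails at once if the sieve presses a buffer with more than 15 N, the dock with more than 25 N or the tray with more than 40 N (contact force between sieve and tray above 40 N or contact force between sieve and dock above 25 N or contact force between sieve and buffer_left above 15 N or contact force between sieve and buffer_right above 15 N).
It fails at once if a bystander is moved by more than 20 mm (distance of any of fibre_pot, bowl, cork_block, oak_block, tin, brush from where it was at the start of the episode above 0.02 m).
It also fails if it takes over 69 s, if anything falls off the work surface, if the arm or the gripper's body presses on something with over 40 N, if the wrist force passes 120 N, or if a joint passes its speed limit or range.

ROBOT

A 6-joint arm with a two-finger parallel gripper is mounted at the origin on the work surface. World frame = base frame: x ahead of the robot, y to its left, z up, the work surface at z = 0. Lengths are in m, angles in degrees, forces in N, time in s.
With the tool pointing down it reaches from about 0.35 to 0.875 m from the base axis. Payload 4.2 kg.
Tool frame: the origin (TCP) lies where the fingers leave the gripper's body, on its centre line; the fingertips stand 70 mm ahead of it and the grasp point (between the pads) lies 51 mm ahead of it; z points along the fingers, x is the direction in which the jaws open and shut, and the axes are right-handed (so a half turn about z gives the same grasp; the last joint's range is limited). The gripper opens to 87 mm and grips with 3 to 60 N. Pads are 19 mm wide; open, the fingers measure 117 mm over their backs; the gripper's body (75 mm by 190 mm) begins 51 mm behind the grasp point.
Start: joints at [-59.267, 22.042, 0.453, 0, -68.411, -14.817], TCP at [0.171, -0.601, 0.292] pointing down, gripper open.
Joint ranges: [-179.83, 179.83], [-69.29, 118.12], [-61.27, 80.66], [-181.25, 117.63], [-171.15, -9.14], [-177.46, 177.46]. Speed limits (degrees/s): [159.86, 159.86, 180, 180, 180, 180].

INTERFACE

Orientations are given as a 3x3 rotation matrix whose columns are the frame's x, y, z axes.
In Python, from rig import robot gives the robot as it stands.
- The arm moves only by the tool jog_arm, never from a script. Its argument "moves" is a list of rows, each a list of 6 numbers: the shift along the tool's x, y, z in m, then the turn, a rotation vector about the tool's x, y, z in rad. A call has 1 to 10 rows; each row shifts and turns the pose as measured when the row begins, along the tool's axes as they then stand; what a row does not reach is not made up. A row lasts 1/10 s, in which the tool goes at most 50 mm and 8.59 degrees, less where a joint would pass 70% of its speed; a pose out of reach is approached as far as the arm can. A call is refused whole if a number of a shift passes 0.05 or a number of a turn 0.15, either way. A call with a gripper value outside its range is refused whole. "hand" is the closure, from 0 (fully open) to 1 (shut), set as the call begins (left out, the last holds). The fingers move at their own pace and stop on an object; "force" is the grip in N (left out, the last holds). Time passes only in rows, so rows that do not move let the fingers close. It gives the time, the measured TCP pose, the force and the opening at its end, in the units of the state.
- robot.read_state(): the state, without advancing time (a new reading comes with each control period).
- robot.read_camera(name): name is "scene" or "top" or "wrist"; returns a dict with "pixels" (384x512x3 uint8, blue, green, red), "mtx" (3x3 intrinsics, pixels), "position" and "attitude" of the camera in the world; the wrist camera has in their place "T_tool_cam" (4x4, takes a point from camera to tool coordinates, whose origin is the TCP and whose axes are the tool frame's). Camera axes: x right, y up, looking along -z (the intrinsics and any distortion apply to the point x, -y, -z); pixel columns grow to the right and rows downward; lengths in m; the calibration is good to about 2 mm. A picture is of the moment at which its call begins: read the wrist's pose just before it. There is no depth.
- robot.finish_job(): hands the job in, once; it reports no verdict.
The state is a dict: "t": time; "joints": joint angles; "joint_vel": joint speeds; "joint_efforts": joint torques, N m; "tcp_pos": TCP position; "ee_rot": TCP orientation; "contact_force": force on the tool from outside, world axes, zero at the start; "moment": the same for the moment, N m; "width": finger opening in m.
Only numpy, scipy, OpenCV 4.12 (cv2) and the standard library are available. Lean on these libraries where they do the work, as an engineer would, in place of code of your own. Each camera call takes 0.05 s, during which the arm holds its last target.

## Working session

There is one attempt and no reset: what is moved stays moved. The work goes in short steps, Python scripts to look and compute and a tool call to move; the robot and the scene stay as the last step left them, time stands still between calls to the robot, and variables do not carry over. Pictures are saved under pics/ and viewed, and the job is handed in when it is done.

Besides the shell and the picture viewer there is one more tool, called after "Call:" as name(argument=value, ...) on one line, values as JSON. jog_arm: Moves the arm, as the interface text tells. Its arguments: {"type":"object","properties":{"moves":{"type":"array"},"hand":{"type":"number"},"force":{"type":"number"}},"required":["moves"]}

```bash
ls; mkdir -p pics; python3 - <<'E'
from rig import robot
import cv2,json
s=robot.read_state(); print(s)
for n in ["scene","top","wrist"]:
    c=robot.read_camera(n); cv2.imwrite(f"pics/{n}0.png",c["pixels"])
    print(n,{k:v for k,v in c.items() if k!="pixels"})
E
```

```text
pics
{'t': 0.0, 'joints': array([-5.92641539e+01,  2.20901872e+01,  3.80656982e-01, -2.79308112e-02,
       -6.84107982e+01, -1.48159448e+01]), 'joint_vel': array([-0.06201383,  0.02510627, -0.01950489, -0.00959856, -0.03305912,
        0.04708928]), 'joint_efforts': array([-2.04835965e-05, -3.90665281e+01,  1.87401474e+01,  4.22007456e+00,
        1.08029565e-02, -1.98030239e-04]), 'tcp_pos': array([ 0.17132725, -0.60059789,  0.29117422]), 'ee_rot': array([[-2.74119569e-01,  9.61695375e-01, -6.83699172e-04],
       [ 9.61693223e-01,  2.74120404e-01,  2.03675697e-03],
       [ 2.14615565e-03, -9.91939165e-05, -9.99997692e-01]]), 'contact_force': array([ 0.0106692 , -0.05218639,  1.02141548]), 'moment': array([-0.01641169,  0.00488661,  0.03388042]), 'width': 0.08713950884807403}
scene {'mtx': array([[431.20003827,   0.        , 256.42519156],
       [  0.        , 431.20003827, 188.53608545],
       [  0.        ,   0.        ,   1.        ]]), 'position': array([ 0.91902237, -0.52603809,  1.16628372]), 'attitude': array([[ 0.85187805, -0.43967513,  0.28458668],
       [ 0.52373442, 
[... 283 characters left out ...]
36, 1.5193597 ]), 'attitude': array([[-0.01771879,  0.99654827, -0.08110239],
       [-0.99980984, -0.01699913,  0.00955539],
       [ 0.00814374,  0.08125628,  0.99665997]])}
wrist {'mtx': array([[317.24810708,   0.        , 256.44002718],
       [  0.        , 317.24810708, 192.1284838 ],
       [  0.        ,   0.        ,   1.        ]]), 'T_tool_cam': array([[ 9.99999147e-01, -2.79234138e-05, -1.30550130e-03,
         1.36388678e-03],
       [-4.10184764e-04, -9.55881741e-01, -2.93751475e-01,
        -8.15720616e-02],
       [-1.23970231e-03,  2.93751760e-01, -9.55880938e-01,
        -9.26620524e-02],
       [ 0.00000000e+00,  0.00000000e+00,  0.00000000e+00,
         1.00000000e+00]])}
```

View pics/scene0.png

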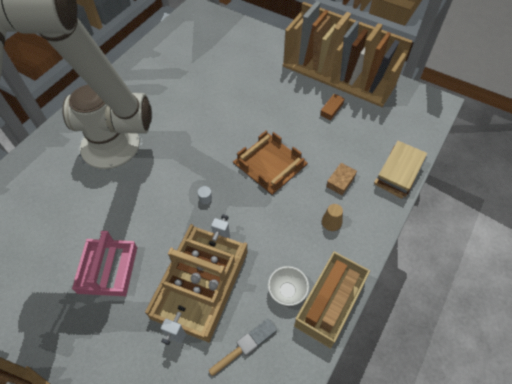

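View pics/top0.png

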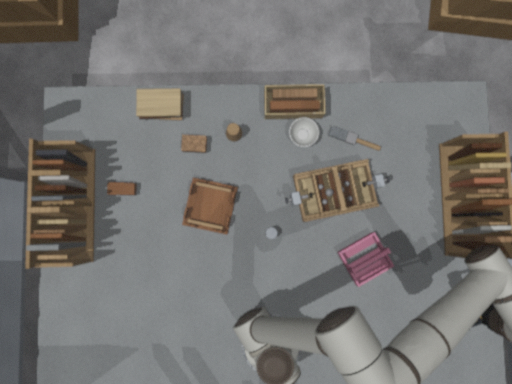

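```bash
python3 - <<'E'
import cv2
im=cv2.imread("pics/top0.png")
cv2.imwrite("pics/top0a.png",cv2.resize(im[60:310,90:310],None,fx=2.7,fy=2.4*1.0,interpolation=cv2.INTER_CUBIC))
E
```

```text
(no output)
```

Scene: the tray and sieve are near (200,280), the dock near (270,162), the tin at (204,193), and the pink decoy at (105,265). In the top view the tray is near (337,190), the dock at (210,205), and the tin at (271,232).

```bash
python3 - <<'E'
import cv2
im=cv2.imread("pics/top0.png")
def crop(n,x0,y0,w,h,f,src=im):
    o=cv2.resize(src[y0:y0+h,x0:x0+w],None,fx=f,fy=f,interpolation=cv2.INTER_CUBIC)
    for k in range(0,w,10):
        cv2.line(o,(k*f,0),(k*f,6 if k%50 else 14),(0,255,255),1)
        if k%20==0: cv2.putText(o,str(x0+k),(k*f,24),0,.4,(0,255,255),1)
    for k in range(0,h,10):
        cv2.line(o,(0,k*f),(6,k*f),(0,255,255),1)
        if k%20==0: cv2.putText(o,str(y0+k),(8,k*f+4),0,.4,(0,255,255),1)
    cv2.imwrite(n,o)
crop("pics/t_tray.png",275,145,125,90,6)
crop("pics/t_dock.png",170,165,90,80,7)
s=cv2.imread("pics/scene0.png")
crop("pics/s_tray.png",135,200,125,145,4,s)
E
```

```text
(no output)
```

View pics/t_tray.png

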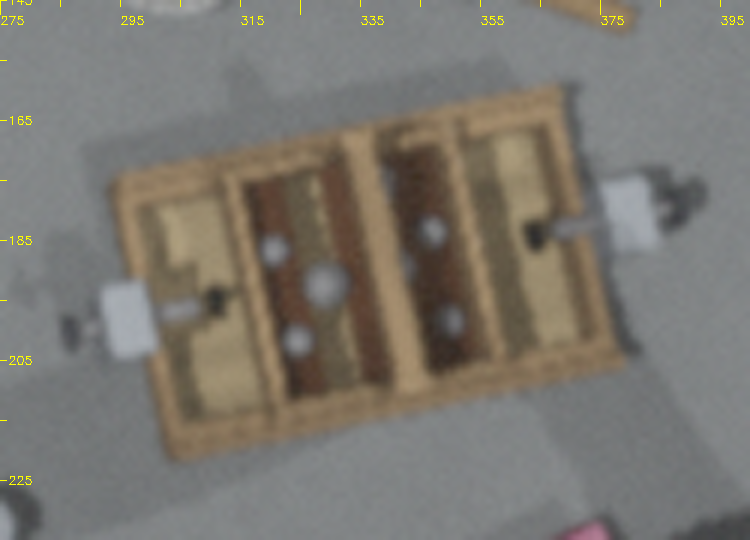

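View pics/t_dock.png

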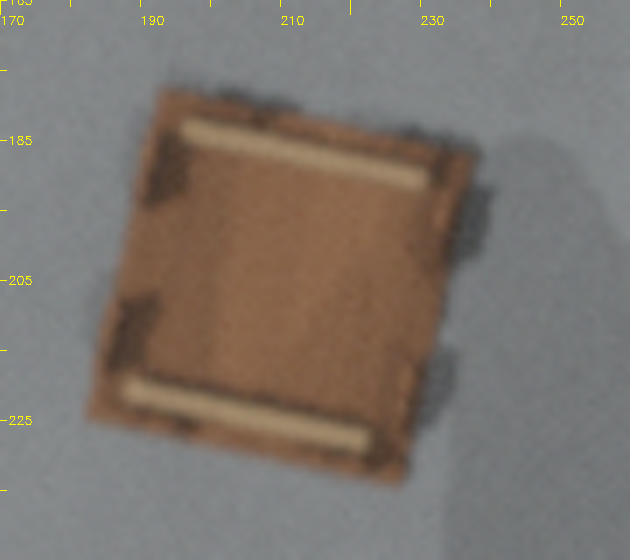

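View pics/s_tray.png

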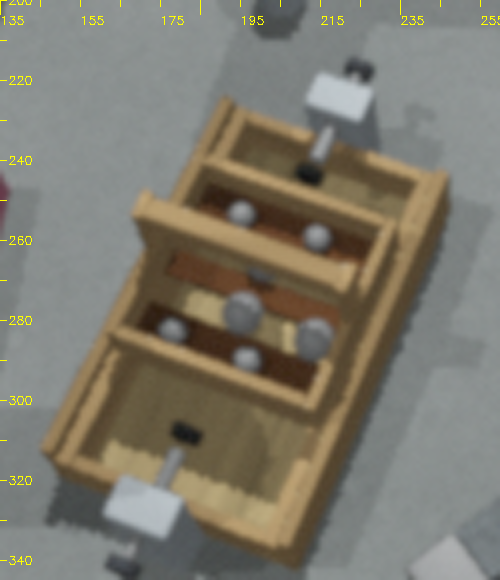

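```bash
cat > h.py <<'E'
import numpy as np
from scipy.optimize import least_squares
CAM={"scene":dict(m=np.array([[431.20003827,0,256.42519156],[0,431.20003827,188.53608545],[0,0,1]]),p=np.array([0.91902237,-0.52603809,1.16628372]),R=np.array([[0.85187805,-0.43967513,0.28458668],[0.52373442,0.7176887,-0.45893921],[-0.00246049,0.54000807,0.84165624]])),
"top":dict(m=np.array([[406.1048554,0,255.62063362],[0,406.1048554,190.02711097],[0,0,1]]),p=np.array([0.43886988,0.06195436,1.5193597]),R=np.array([[-0.01771879,0.99654827,-0.08110239],[-0.99980984,-0.01699913,0.00955539],[0.00814374,0.08125628,0.99665997]]))}
def proj(c,P,cam=None):
    c=cam or CAM[c]
    q=(np.atleast_2d(P)-c["p"])@c["R"]; q=q*[1,-1,-1]
    u=q@c["m"].T; return u[:,:2]/u[:,2:]
def unproj(c,uv,z,cam=None):
    c=cam or CAM[c]
    d=np.linalg.solve(c["m"],[uv[0],uv[1],1])*[1,-1,-1]; d=c["R"]@d
    return c["p"]+d*(z-c["p"][2])/d[2]
def wristcam(st,c):
    T=c["T_tool_cam"]; R=st["ee_rot"]
    return dict(m=c["mtx"],p=st["tcp_pos"]+R@T[:3,3],R=R@T[:3,:3])
def place(pose,P):
    x,y,a=pose; c,s=np.cos(a),np.sin(a); P=np.atleast_2d(P)
    return np.c_[x+c*P[:,0]-s*P[:,1],y+s*P[:,0]+c*P[:,1],P[:,2]]
def fit(obs,x0):
    # obs: list of (cam, uv, localpoint)
    def f(p): return np.concatenate([(proj(c if isinstance(c,str) else None,place(p,l),None if isinstance(c,str) else c)[0]-uv) for c,uv,l in obs])
    r=least_squares(f,x0,loss="soft_l1"); return r.x,r.fun.reshape(-1,2)
E
python3 - <<'E'
from h import *
X,Y,Z=.0885,.138,.062
L={'pp':(X,Y,Z),'pm':(X,-Y,Z),'mm':(-X,-Y,Z),'mp':(-X,Y,Z)}
o=[]
for k,t,s in [('pp',(293.8,174.7),None),('pm',(368.7,159.2),(247.5,243.7)),('mm',(379.2,205.8),(209,342)),('mp',(303.7,221.7),(146,313.7))]: pass
o+=[("top",(293.8,174.7),L['pp']),("top",(368.7,159.2),L['pm']),("top",(379.2,205.8),L['mm']),("top",(303.7,221.7),L['mp'])]
o+=[("top",(296.7,198.3),(0,.152,.092)),("top",(380.2,180.5),(0,-.152,.092))]
# scene corners: left/up = robot side
o+=[("scene",(191,224),L['mp']),("scene",(247.5,243.7),L['pp']),("scene",(209,342),L['pm']),("scene",(146,313.7),L['mm'])]
o+=[("scene",(220,224),(0,.152,.092)),("scene",(171,326),(0,-.152,.092))]
p,r=fit(o,[.5,-.2,0]); print("tray",p,np.rad2deg(p[2])); print(r.round(1).tolist())
c,s=np.cos(p[2]),np.sin(p[2])
def loc(w): d=w[:2]-p[:2]; return (c*d[0]+s*d[1], -s*d[0]+c*d[1])
for n,cam,uv,z in [("handle top","top",((360/6+275),(135/6+145)),.149),("handle bot","top",(412/6+275,385/6+145),.149),("handleL s","scene",(135+148/4,200+200/4),.149),("handleR s","scene",(135+350/4,200+275/4),.149),
 ("padL","top",(275+220/6,145+300/6),.072),("padR","top",(275+530/6,145+236/6),.072),("padLs","scene",(135+310/4,200+176/4),.072),("padRs","scene",(135+188/4,200+432/4),.072)]:
    print(n,np.round(loc(unproj(cam,uv,z)),4))
# dock
q=lambda a:(170+a[0]/7,165+a[1]/7)
for z in (.02,.03,.042):
    D=.091,.086
    o=[("top",q((163,88)),(D[0],D[1],z)),("top",q((480,152)),(D[0],-D[1],z)),("top",q((405,485)),(-D[0],-D[1],z)),("top",q((88,418)),(-D[0],D[1],z))]
    d,r=fit(o,[.5,.2,0]); print("dock",z,d,r.round(1).tolist())
o=[("top",q((305,154)),(.07,0,.03)),("top",q((246,415)),(-.07,0,.03))]
d,r=fit(o,d); print("dock runners",d,r.round(1).tolist())
E
```

```text
tray [ 0.55833713 -0.24428418  0.191766  ] 10.98738248290702
[[0.2, -2.3], [-0.6, -2.4], [0.2, -1.3], [0.9, -1.3], [-0.3, -1.7], [-0.1, -1.7], [-0.7, -0.7], [-0.2, -0.9], [-1.8, -4.9], [-1.7, -1.4], [-0.4, -0.1], [-0.3, 0.6]]
handle top [0.0673 0.0087]
handle bot [-0.0771  0.0117]
handleL s [-0.0687  0.0131]
handleR s [0.0728 0.0115]
padL [-0.0049  0.0949]
padR [-0.006 -0.095]
padLs [0.0008 0.0962]
padRs [ 0.0002 -0.0961]
dock 0.02 [ 0.50577569  0.21473948 -0.22698587] [[-0.0, -0.7], [0.0, -0.2], [0.3, 0.5], [-0.2, 0.3]]
dock 0.03 [ 0.50537239  0.21373227 -0.22757778] [[-0.1, -0.9], [0.2, -0.3], [0.4, 0.7], [-0.4, 0.4]]
dock 0.042 [ 0.50489254  0.21254551 -0.22880344] [[-0.3, -1.2], [0.5, -0.5], [0.5, 1.0], [-0.7, 0.5]]
dock runners [ 0.50580801  0.21815963 -0.23096375] [[0.0, -0.0], [-0.0, 0.0]]
```

Call:
jog_arm(moves=[[0.023,0.044,0,0,0,0.017],[0.023,0.044,0,0,0,0.017],[0.023,0.044,0,0,0,0.017],[0.023,0.044,0,0,0,0.017],[0.023,0.044,0,0,0,0.017],[0.023,0.044,0,0,0,0],[0.023,0.044,0,0,0,0],[0.023,0.044,0,0,0,0],[0.023,0.044,0,0,0,0],[0.023,0.044,0,0,0,0]], hand=0)

```text
t: 1.15
tcp_pos: [0.5531, -0.281, 0.2879]
ee_rot: [[-0.176, 0.984, -0.005], [0.984, 0.176, 0.005], [0.006, -0.004, -1.0]]
contact_force: [-0.0, -0.7, 0.4]
width: 0.0871
```

```bash
cat >> h.py <<'E'
import cv2
def crop(n,x0,y0,w,h,f,src):
    o=cv2.resize(src[y0:y0+h,x0:x0+w],None,fx=f,fy=f,interpolation=cv2.INTER_CUBIC)
    for k in range(0,w,10):
        cv2.line(o,(int(k*f),0),(int(k*f),6),(0,255,255),1)
        if k%40==0: cv2.putText(o,str(x0+k),(int(k*f),20),0,.4,(0,255,255),1)
    for k in range(0,h,10):
        cv2.line(o,(0,int(k*f)),(6,int(k*f)),(0,255,255),1)
        if k%40==0: cv2.putText(o,str(y0+k),(8,int(k*f)+4),0,.4,(0,255,255),1)
    cv2.imwrite(n,o)
def snap(tag,cam="wrist",box=None,f=1.5):
    import pickle
    from rig import robot
    st=robot.read_state(); c=robot.read_camera(cam)
    pickle.dump((st,c),open(f"pics/{tag}.pkl","wb"))
    if box is None: box=(0,0,512,384)
    crop(f"pics/{tag}.png",*box,f,c["pixels"])
    print(st["t"],st["tcp_pos"].round(4),st["contact_force"].round(2),st["width"])
    return st,c
def load(tag):
    import pickle
    st,c=pickle.load(open(f"pics/{tag}.pkl","rb")); return st,wristcam(st,c) if "T_tool_cam" in c else dict(m=c["mtx"],p=c["position"],R=c["attitude"])
E
python3 -c "
from h import *
snap('w1')"
```

```text
1.15 [ 0.5531 -0.281   0.2879] [-0.01 -0.75  0.37] 0.08713122216926132
```

View pics/w1.png

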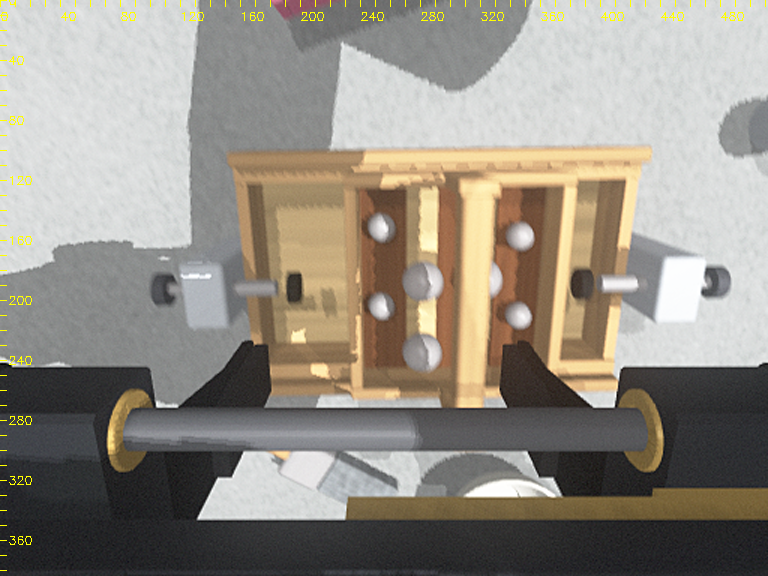

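The wrist view shows the sieve with its handle at about (478,185)–(465,400) in the enlarged picture. The post tops are at (204,296) and (680,288), and the pads at (301,287) and (571,284).

```bash
python3 - <<'E'
from h import *
st,w=load('w1')
v=lambda a,b:np.array([a/1.5,b/1.5])
o=[(w,v(228,155),(-.0885,-.138,.062)),(w,v(652,150),(-.0885,.138,.062)),(w,v(204,296),(0,-.152,.092)),(w,v(680,288),(0,.152,.092))]
p,r=fit(o,[.558,-.244,.19]); print(p,np.rad2deg(p[2]),r.round(1).tolist())
P=lambda n:np.round(n,4)
c,s=np.cos(p[2]),np.sin(p[2])
def loc(u): d=u[:2]-p[:2]; return P((c*d[0]+s*d[1], -s*d[0]+c*d[1]))
for n,uv,z in [("h-",v(478,185),.149),("h+",v(464,400),.149),("padR",v(301,287),.072),("padL",v(571,284),.072),("frame left edge(-y) out",v(346,290),.092),("frame +y",v(572,230),.092)]:
    print(n,P(unproj(None,uv,z,w)),loc(unproj(None,uv,z,w)))
print(st["ee_rot"][:,0],np.rad2deg(np.arctan2(st["ee_rot"][1,0],st["ee_rot"][0,0]))-90)
E
```

```text
[ 0.55726778 -0.23985621  0.18821296] 10.78380805851085 [[-1.5, -1.1], [1.2, -1.1], [-0.0, 1.9], [0.1, 3.2]]
h- [ 0.4832 -0.2457  0.149 ] [-0.0739  0.0082]
h+ [ 0.5973 -0.2264  0.149 ] [0.0418 0.0058]
padR [ 0.5736 -0.3318  0.072 ] [-0.0011 -0.0934]
padL [ 0.5397 -0.1519  0.072 ] [-0.0008  0.0897]
frame left edge(-y) out [ 0.5641 -0.301   0.092 ] [-0.0047 -0.0614]
frame +y [ 0.5019 -0.1705  0.092 ] [-0.0414  0.0785]
[-0.17588869  0.98439204  0.0059573 ] 10.13056025504595
```

Call:
jog_arm(moves=[[0.024,0.006,0,-0.004,-0.006,-0.012],[0.023,0.006,0,0,0,0],[0,0,0.03,0,0,0],[0,0,0.03,0,0,0],[0,0,0.02,0,0,0],[0,0,0,0,0,0]])

```text
t: 1.8
tcp_pos: [0.565, -0.2226, 0.2028]
ee_rot: [[-0.201, 0.98, 0.003], [0.98, 0.201, 0.001], [0.0, 0.003, -1.0]]
contact_force: [-0.7, -0.1, 0.6]
width: 0.0871
```

```bash
python3 -c "
from h import *
snap('w2')"
```

```text
1.8 [ 0.565  -0.2226  0.2028] [-0.68 -0.15  0.6 ] 0.0871432800251749
```

View pics/w2.png

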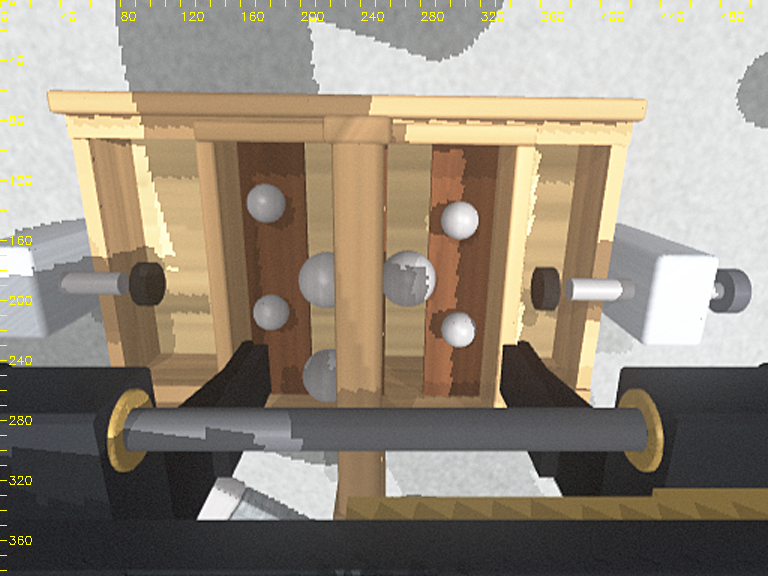

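```bash
python3 - <<'E'
from h import *
st,w=load('w2')
v=lambda a,b:np.array([a/1.5,b/1.5])
R=st["ee_rot"];t=st["tcp_pos"]
a=unproj(None,v(363,140),.149,w);b=unproj(None,v(360,400),.149,w)
print("yaw tool",np.rad2deg(np.arctan2(R[1,0],R[0,0]))-90)
for q in (a,b): print(q.round(4),(R.T@(q-t)).round(4))
print("handle yaw",np.rad2deg(np.arctan2((b-a)[1],(b-a)[0])))
l=unproj(None,v(49,91),.062,w);r=unproj(None,v(647,99),.062,w)
print("lip",l,r,np.linalg.norm(r-l),np.rad2deg(np.arctan2(-(r-l)[0],(r-l)[1])))
m=(l+r)/2;th=np.arctan2(-(r-l)[0],(r-l)[1]); ex=np.array([np.cos(th),np.sin(th)]);ey=np.array([-ex[1],ex[0]])
o=m[:2]+.0885*ex; print("tray",o,th)
for n,uv,z in [("h",v(361,300),.149),("padR",v(164,285),.072),("padL",v(531,288),.072),("frame-",v(197,200),.092),("frame+",v(532,200),.092)]:
    d=unproj(None,uv,z,w)[:2]-o; print(n,(d@ex).round(4),(d@ey).round(4))
E
```

```text
yaw tool 11.56952000450741
[ 0.4855 -0.2439  0.149 ] [-0.0049 -0.0822  0.0536]
[ 0.5704 -0.2287  0.149 ] [-0.007   0.0039  0.0539]
handle yaw 10.12841519957095
lip [ 0.49395953 -0.39121743  0.062     ] [ 0.44249123 -0.12361128  0.062     ] 0.27251061997756004 10.886680526903328
tray [ 0.55513261 -0.24069961] 0.1900084198072142
h -0.0194 0.0093
padR 0.0 -0.0908
padL -0.0006 0.0893
frame- -0.0439 -0.0625
frame+ -0.0456 0.0791
```

Call:
jog_arm(moves=[[-0.006,-0.012,0,0,0,0.01],[0,0,0,0,0,0],[0,0,0.013,0,0,0],[0,0,0,0,0,0]])

```text
t: 2.25
tcp_pos: [0.5557, -0.2332, 0.1948]
ee_rot: [[-0.189, 0.982, 0.012], [0.982, 0.189, -0.002], [-0.004, 0.012, -1.0]]
contact_force: [0.1, 0.7, 0.3]
width: 0.0868
```

Call:
jog_arm(moves=[[0.001,-0.002,0.007,0.0115,0.003,0],[0,0,0.001,0,0,0],[0,0,0,0,0,0]])

```text
t: 2.55
tcp_pos: [0.5539, -0.2328, 0.1866]
ee_rot: [[-0.19, 0.982, 0.001], [0.982, 0.19, -0.002], [-0.002, 0.0, -1.0]]
contact_force: [0.4, -0.3, 0.5]
width: 0.0872
```

Call:
jog_arm(moves=[[0,0,0,0,0,0],[0,0,0,0,0,0],[0,0,0,0,0,0],[0,0,0,0,0,0],[0,0,0,0,0,0],[0,0,0,0,0,0]], hand=1, force=30)

```text
t: 3.15
tcp_pos: [0.5544, -0.2326, 0.1871]
ee_rot: [[-0.19, 0.982, 0.002], [0.982, 0.19, -0.002], [-0.002, 0.001, -1.0]]
contact_force: [0.2, 0.4, -0.0]
width: 0.0472
```

Call:
jog_arm(moves=[[0,0,0,0,0,0],[0,0,0,0,0,0],[0,0,0,0,0,0],[0,0,0,0,0,0],[0,0,0,0,0,0],[0,0,0,0,0,0]])

```text
t: 3.75
tcp_pos: [0.5545, -0.2328, 0.1872]
ee_rot: [[-0.19, 0.982, 0.002], [0.982, 0.19, -0.002], [-0.003, 0.002, -1.0]]
contact_force: [-0.4, -0.8, -0.2]
width: 0.0156
```

Call:
jog_arm(moves=[[0.005,0,0,0,0,0],[0.004,0,0,0,0,0]])

```text
t: 3.95
tcp_pos: [0.553, -0.2246, 0.1872]
ee_rot: [[-0.189, 0.982, 0.003], [0.982, 0.189, -0.004], [-0.004, 0.002, -1.0]]
contact_force: [0.4, -3.5, -0.4]
width: 0.0156
```

```bash
cat > st.py <<'E'
from rig import robot
import numpy as np
s=robot.read_state(); o=np.array([.5551,-.2407]); th=.19
ex=np.array([np.cos(th),np.sin(th)]);ey=np.array([-ex[1],ex[0]]); d=s["tcp_pos"][:2]-o; f=s["contact_force"]
R=s["ee_rot"]
print("t%.2f loc x %.4f y %.4f z %.4f  F x %.1f y %.1f z %.1f yaw %.2f tilt %.4f %.4f w %.4f"%(s["t"],d@ex,d@ey,s["tcp_pos"][2],f[:2]@ex,f[:2]@ey,f[2],np.rad2deg(np.arctan2(R[1,0],R[0,0]))-90,R[0,2],R[1,2],s["width"]))
E
python3 st.py
```

```text
t3.95 loc x 0.0010 y 0.0162 z 0.1872  F x -0.3 y -3.5 z -0.4 yaw 10.91 tilt 0.0028 -0.0036 w 0.0156
```

Call:
jog_arm(moves=[[0.004,0,0,0,0,0],[0,0,0,0,0,0]])

```text
t: 4.15
tcp_pos: [0.5521, -0.22, 0.1872]
ee_rot: [[-0.19, 0.982, 0.003], [0.982, 0.19, -0.004], [-0.004, 0.002, -1.0]]
contact_force: [0.0, -0.9, -1.1]
width: 0.016
```

Call:
jog_arm(moves=[[0.003,0,0,0,0,0],[0.001,0,0,0,0,0]])

```text
t: 4.35
tcp_pos: [0.5516, -0.2168, 0.1876]
ee_rot: [[-0.191, 0.982, 0.004], [0.982, 0.191, -0.006], [-0.007, 0.003, -1.0]]
contact_force: [0.3, -6.6, -1.5]
width: 0.0158
```

Call:
jog_arm(moves=[[0.003,0,0,0,0,0],[0,0,0,0,0,0]])

```text
t: 4.55
tcp_pos: [0.5513, -0.2155, 0.188]
ee_rot: [[-0.192, 0.981, 0.005], [0.981, 0.192, -0.01], [-0.011, 0.003, -1.0]]
contact_force: [0.5, -5.5, -2.8]
width: 0.0159
```

```bash
python3 st.py
```

```text
t4.55 loc x 0.0010 y 0.0255 z 0.1880  F x -0.6 y -5.5 z -2.8 yaw 11.04 tilt 0.0048 -0.0098 w 0.0159
```

Call:
jog_arm(moves=[[0.004,0,0,0,0,0],[0.002,0,0,0,0,0]])

```text
t: 4.75
tcp_pos: [0.5509, -0.2124, 0.1887]
ee_rot: [[-0.193, 0.981, 0.007], [0.981, 0.193, -0.015], [-0.016, 0.004, -1.0]]
contact_force: [1.7, -9.2, -3.1]
width: 0.0158
```

```bash
python3 st.py
```

```text
t4.75 loc x 0.0012 y 0.0285 z 0.1887  F x -0.1 y -9.3 z -3.1 yaw 11.11 tilt 0.0068 -0.0155 w 0.0158
```

Call:
jog_arm(moves=[[-0.008,0,0.001,0.004,0.016,0.003],[-0.02,-0.001,0.001,0,0,0],[0,0,0,0,0,0]])

```text
t: 5.05
tcp_pos: [0.5556, -0.2393, 0.1872]
ee_rot: [[-0.19, 0.982, -0.0], [0.982, 0.19, 0.004], [0.004, 0.0, -1.0]]
contact_force: [0.0, -1.5, -1.9]
width: 0.0157
```

```bash
python3 st.py
```

```text
t5.05 loc x 0.0007 y 0.0013 z 0.1872  F x -0.3 y -1.5 z -1.9 yaw 10.96 tilt -0.0003 0.0036 w 0.0157
```

Call:
jog_arm(moves=[[-0.015,-0.0005,0,0,-0.003,0],[-0.003,0,0.0005,0,0,0],[0,0,0,0,0,0]])

```text
t: 5.35
tcp_pos: [0.5583, -0.255, 0.1872]
ee_rot: [[-0.19, 0.982, -0.001], [0.982, 0.19, 0.005], [0.005, 0.0, -1.0]]
contact_force: [0.2, -2.7, -0.9]
width: 0.0158
```

```bash
python3 st.py
```

```text
t5.35 loc x 0.0004 y -0.0147 z 0.1872  F x -0.3 y -2.6 z -0.9 yaw 10.95 tilt -0.0009 0.0049 w 0.0158
```

Call:
jog_arm(moves=[[-0.006,0,0,0,-0.003,0],[-0.004,0,0,0,0,0]])

```text
t: 5.55
tcp_pos: [0.5599, -0.263, 0.1873]
ee_rot: [[-0.191, 0.982, -0.001], [0.982, 0.191, 0.004], [0.005, -0.0, -1.0]]
contact_force: [-1.1, 3.4, 3.4]
width: 0.0158
```

```bash
python3 st.py
```

```text
t5.55 loc x 0.0005 y -0.0228 z 0.1873  F x -0.4 y 3.5 z 3.4 yaw 11.00 tilt -0.0011 0.0044 w 0.0158
```

Call:
jog_arm(moves=[[-0.004,0,0,0,0,0],[-0.002,0,0,0,0,0]])

```text
t: 5.75
tcp_pos: [0.561, -0.2681, 0.1874]
ee_rot: [[-0.191, 0.982, -0.002], [0.981, 0.191, 0.006], [0.006, -0.001, -1.0]]
contact_force: [-0.8, 5.9, 3.9]
width: 0.0156
```

```bash
python3 st.py
```

```text
t5.75 loc x 0.0006 y -0.0280 z 0.1874  F x 0.3 y 6.0 z 3.9 yaw 11.03 tilt -0.0018 0.0060 w 0.0156
```

Call:
jog_arm(moves=[[-0.004,0,0,0,0.003,0],[-0.002,0,0,0,0,0]])

```text
t: 5.95
tcp_pos: [0.5618, -0.2718, 0.1879]
ee_rot: [[-0.191, 0.982, -0.004], [0.981, 0.191, 0.013], [0.014, -0.001, -1.0]]
contact_force: [-1.1, 11.0, 6.3]
width: 0.0156
```

```bash
python3 st.py
```

```text
t5.95 loc x 0.0007 y -0.0318 z 0.1879  F x 0.9 y 11.0 z 6.3 yaw 11.03 tilt -0.0039 0.0131 w 0.0156
```

Call:
jog_arm(moves=[[0.01,0,0,0,-0.013,0],[0.02,0,0,0,0,0],[0.016,0,0,0,0,0],[0,0,0,0,0,0]])

```text
t: 6.35
tcp_pos: [0.5533, -0.2272, 0.1872]
ee_rot: [[-0.19, 0.982, 0.001], [0.982, 0.19, -0.005], [-0.005, 0.0, -1.0]]
contact_force: [-0.3, 3.4, 1.2]
width: 0.0157
```

```bash
python3 st.py
```

```text
t6.35 loc x 0.0008 y 0.0136 z 0.1872  F x 0.3 y 3.4 z 1.2 yaw 10.96 tilt 0.0013 -0.0047 w 0.0157
```

Call:
jog_arm(moves=[[0.008,0,0,0,0.004,0],[0.004,0,0,0,0,0],[0.004,0,0,0,0.002,0]])

```text
t: 6.65
tcp_pos: [0.5512, -0.2139, 0.188]
ee_rot: [[-0.192, 0.981, 0.003], [0.981, 0.192, -0.005], [-0.006, 0.002, -1.0]]
contact_force: [0.9, -9.8, -0.4]
width: 0.0157
```

```bash
python3 st.py
```

```text
t6.65 loc x 0.0012 y 0.0270 z 0.1880  F x -1.0 y -9.8 z -0.4 yaw 11.08 tilt 0.0026 -0.0054 w 0.0157
```

Call:
jog_arm(moves=[[0.002,0,0,0,0.002,0]])

```text
t: 6.75
tcp_pos: [0.5511, -0.2136, 0.1881]
ee_rot: [[-0.193, 0.981, 0.003], [0.981, 0.193, -0.007], [-0.007, 0.002, -1.0]]
contact_force: [0.8, -8.9, -2.1]
width: 0.0153
```

Call:
jog_arm(moves=[[-0.01,-0.001,0,0,0.004,0.002],[-0.02,0,0,0,0,0],[-0.018,0,0,0,0,0],[0,0,0,0,0,0]])

```text
t: 7.15
tcp_pos: [0.5586, -0.2616, 0.1872]
ee_rot: [[-0.19, 0.982, -0.001], [0.982, 0.19, 0.002], [0.002, -0.001, -1.0]]
contact_force: [0.6, -3.1, 1.1]
width: 0.0155
```

```bash
python3 st.py
```

```text
t7.15 loc x -0.0005 y -0.0212 z 0.1872  F x 0.0 y -3.1 z 1.1 yaw 10.94 tilt -0.0011 0.0020 w 0.0155
```

Call:
jog_arm(moves=[[-0.007,0,0,0,0,0],[-0.005,0,0,0,0,0],[-0.002,0,0,0,0,0]])

```text
t: 7.45
tcp_pos: [0.5605, -0.2719, 0.1875]
ee_rot: [[-0.189, 0.982, -0.004], [0.982, 0.189, 0.009], [0.01, -0.002, -1.0]]
contact_force: [-0.8, 6.7, 3.7]
width: 0.0158
```

```bash
python3 st.py
```

```text
t7.45 loc x -0.0006 y -0.0316 z 0.1875  F x 0.4 y 6.8 z 3.7 yaw 10.89 tilt -0.0036 0.0094 w 0.0158
```

Call:
jog_arm(moves=[[-0.003,0,0,0,0,0],[-0.001,0,0,0,0,0]])

```text
t: 7.65
tcp_pos: [0.5606, -0.2721, 0.1878]
ee_rot: [[-0.19, 0.982, -0.006], [0.982, 0.19, 0.015], [0.016, -0.003, -1.0]]
contact_force: [-0.7, 4.0, 1.2]
width: 0.0159
```

```bash
python3 st.py; python3 -c "
from h import *
snap('w3')"
```

```text
t7.65 loc x -0.0006 y -0.0319 z 0.1878  F x 0.1 y 4.1 z 1.2 yaw 10.93 tilt -0.0058 0.0153 w 0.0159
7.65 [ 0.5606 -0.2721  0.1878] [-0.67  4.04  1.24] 0.0158842032306869
```

View pics/w3.png

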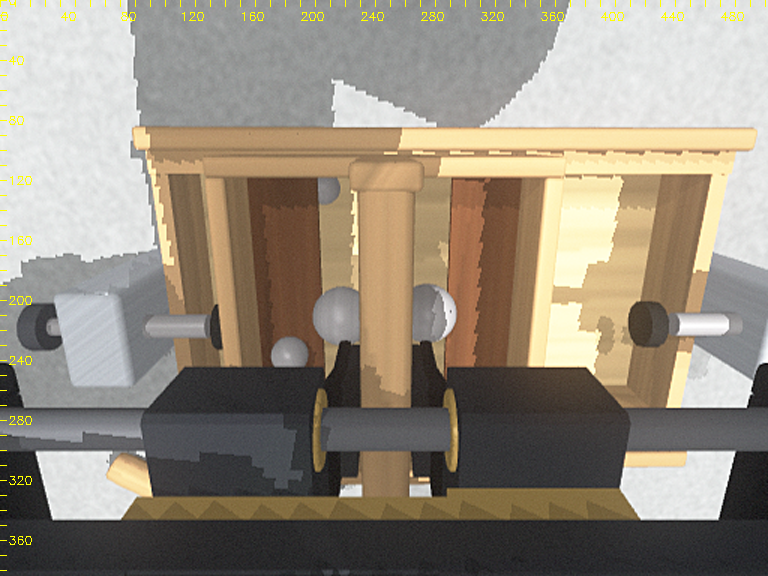

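Call:
jog_arm(moves=[[0.015,0.001,0.0005,-0.003,-0.016,0],[0.025,0,0,0,0,0],[-0.018,0,0,0,0,0],[-0.02,0,0,0,0,0],[0.018,0,0,0,0,0],[0.02,0,0,0,0,0],[-0.018,0,0,0,0,0],[-0.02,0,0,0,0,0],[0.018,0,0,0,0,0],[0.02,0,0,0,0,0]])

```text
t: 8.7
tcp_pos: [0.5548, -0.2334, 0.1872]
ee_rot: [[-0.192, 0.981, 0.002], [0.981, 0.192, -0.004], [-0.005, 0.002, -1.0]]
contact_force: [0.6, -2.8, 1.0]
width: 0.0156
```

```bash
python3 st.py
```

```text
t8.70 loc x 0.0011 y 0.0073 z 0.1872  F x 0.0 y -2.9 z 1.0 yaw 11.04 tilt 0.0025 -0.0044 w 0.0156
```

Call:
jog_arm(moves=[[-0.02,0,0,0,0.002,0],[-0.025,0,0,0,0,0],[0.02,0,0,0,0,0],[0.025,0,0,0,0,0],[-0.02,0,0,0,0,0],[-0.025,0,0,0,0,0],[0.02,0,0,0,0,0],[0.025,0,0,0,0,0],[-0.02,0,0,0,0,0],[-0.02,0,0,0,0,0]])

```text
t: 9.7
tcp_pos: [0.5612, -0.2647, 0.1872]
ee_rot: [[-0.199, 0.98, -0.001], [0.98, 0.199, 0.001], [0.002, -0.0, -1.0]]
contact_force: [-0.4, 2.7, 2.3]
width: 0.0158
```

```bash
python3 st.py; python3 -c "
from h import *
snap('w4');snap('s4','scene',(120,190,150,170),3.4);snap('t4','top',(275,145,125,90),6)"
```

```text
t9.70 loc x 0.0014 y -0.0247 z 0.1872  F x 0.2 y 2.7 z 2.3 yaw 11.47 tilt -0.0006 0.0015 w 0.0158
9.7 [ 0.5612 -0.2647  0.1872] [-0.36  2.7   2.31] 0.015776256223824812
9.75 [ 0.5617 -0.2673  0.1872] [ 0.9  -0.35  3.99] 0.015680527051814466
9.8 [ 0.5616 -0.2669  0.1872] [ 0.25 -2.45  1.44] 0.01588224442591436
```

View pics/w4.png

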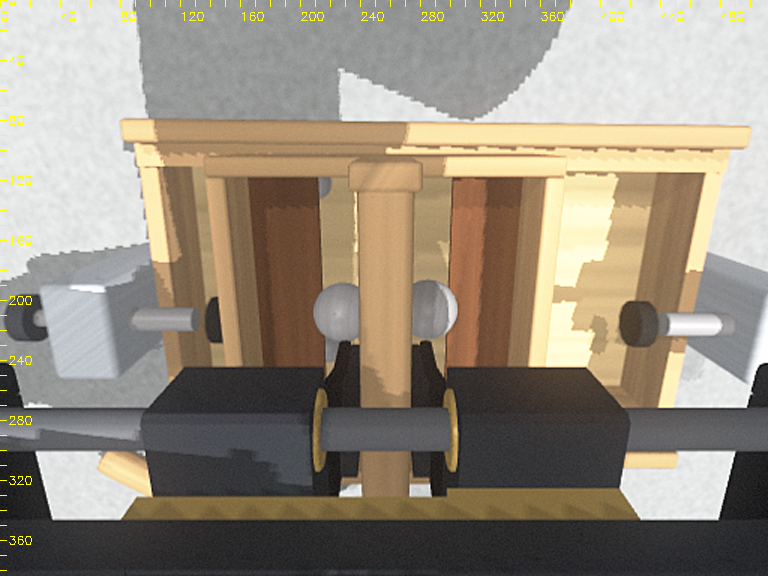

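View pics/s4.png

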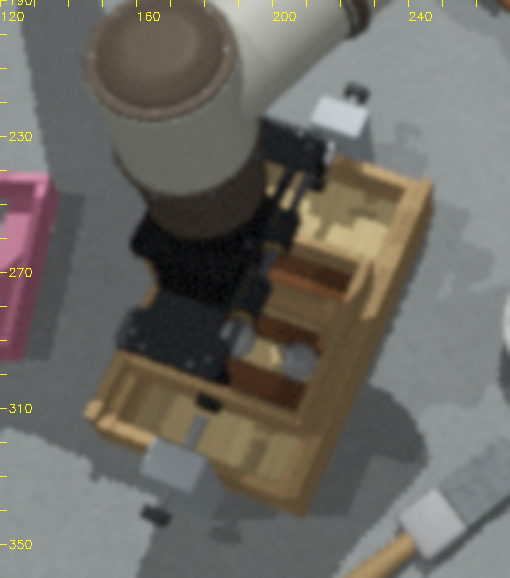

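View pics/t4.png

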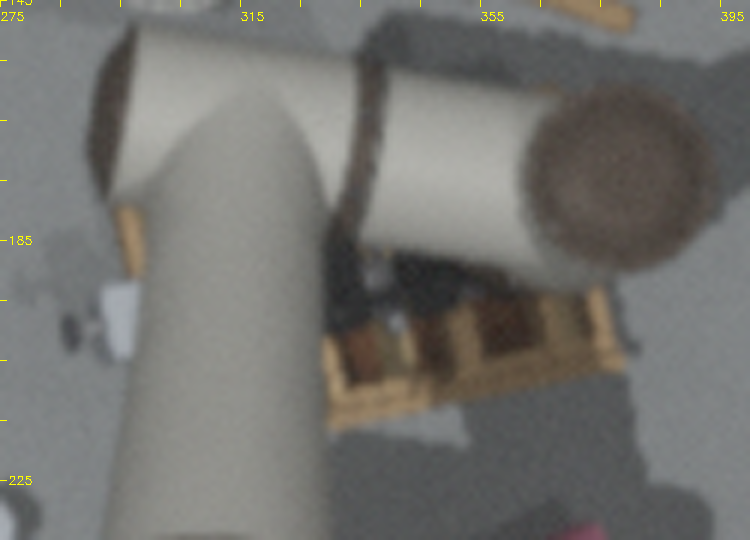

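Call:
jog_arm(moves=[[0.02,-0.001,0,0,0,0.008],[0.025,0,0,0,0,0],[-0.02,0,0,0,0,0],[-0.022,0,0,0,0,0],[0.02,0,0,0,0,0],[0.022,0,0,0,0,0],[-0.02,0,0,0,0,0],[-0.022,0,0,0,0,0],[0.02,0,0,0,0,0],[0.022,0,0,0,0,0]])

```text
t: 10.85
tcp_pos: [0.551, -0.2188, 0.1872]
ee_rot: [[-0.186, 0.983, 0.004], [0.983, 0.186, -0.004], [-0.005, 0.003, -1.0]]
contact_force: [-0.0, -7.3, 4.5]
width: 0.0155
```

```bash
python3 st.py
```

```text
t10.85 loc x 0.0001 y 0.0223 z 0.1872  F x -1.4 y -7.2 z 4.5 yaw 10.72 tilt 0.0042 -0.0039 w 0.0155
```

Call:
jog_arm(moves=[[0.005,0,0,0,0.004,-0.002],[0.002,0,0,0,0,0],[-0.018,0,0,0,0,0],[-0.022,0,0,0,0,0],[0.02,0,0,0,0,0],[0.015,0,0,0,0,0],[-0.02,0,0,0,0,0],[-0.022,0,0,0,0,0],[0,0,0,0,0,0]])

```text
t: 11.75
tcp_pos: [0.5569, -0.2552, 0.1872]
ee_rot: [[-0.196, 0.981, 0.002], [0.981, 0.196, -0.002], [-0.002, 0.001, -1.0]]
contact_force: [0.4, -2.8, 1.6]
width: 0.0153
```

```bash
python3 st.py
```

```text
t11.75 loc x -0.0009 y -0.0146 z 0.1872  F x -0.2 y -2.8 z 1.6 yaw 11.28 tilt 0.0015 -0.0018 w 0.0153
```

Now a firm right knock, for insurance.

Call:
jog_arm(moves=[[-0.008,0.001,0,0,0,0.004],[-0.007,0,0,0,0.002,0],[-0.005,0,0,0,0.003,0],[-0.003,0,0,0,0.003,0]])

```text
t: 12.15
tcp_pos: [0.5611, -0.2719, 0.188]
ee_rot: [[-0.193, 0.981, -0.004], [0.981, 0.193, 0.015], [0.015, -0.001, -1.0]]
contact_force: [-2.6, 10.9, 8.4]
width: 0.0161
```

```bash
python3 st.py
```

```text
t12.15 loc x 0.0000 y -0.0318 z 0.1880  F x -0.5 y 11.2 z 8.4 yaw 11.15 tilt -0.0044 0.0148 w 0.0161
```

Call:
jog_arm(moves=[[0.018,0,0,0,-0.015,0],[0.022,0,0,0,0,0],[-0.018,0,0,0,0,0],[-0.02,0,0,0,0,0],[0.02,0,0,0,0,0],[0.02,0,0,0,0,0],[-0.02,0,0,0,0,0],[0,0,0,0,0,0]])

```text
t: 12.95
tcp_pos: [0.5582, -0.2507, 0.1872]
ee_rot: [[-0.197, 0.98, 0.001], [0.98, 0.197, -0.002], [-0.002, 0.0, -1.0]]
contact_force: [-0.3, -2.5, 1.4]
width: 0.0158
```

Call:
jog_arm(moves=[[0,0,0,0,0,0],[0,0,0,0,0,0],[0,0,0,0,0,0],[0,0,0,0,0,0]], hand=0.5)

```text
t: 13.35
tcp_pos: [0.5574, -0.2509, 0.1857]
ee_rot: [[-0.196, 0.981, -0.002], [0.981, 0.196, -0.0], [-0.0, -0.002, -1.0]]
contact_force: [0.5, 0.1, -0.2]
width: 0.039
```

```bash
python3 st.py
```

```text
t13.35 loc x 0.0003 y -0.0104 z 0.1857  F x 0.5 y 0.0 z -0.2 yaw 11.29 tilt -0.0019 -0.0004 w 0.0390
```

Call:
jog_arm(moves=[[0,0,-0.02,0,0,0],[0,0,-0.03,0,0,0],[-0.015,-0.015,-0.03,0,0,0],[-0.02,-0.025,-0.025,0,0,0],[-0.02,-0.02,-0.01,0,0,0],[0,0,0,0,0,0]])

```text
t: 13.95
tcp_pos: [0.5081, -0.3168, 0.3037]
ee_rot: [[-0.2, 0.98, -0.007], [0.98, 0.2, -0.0], [0.001, -0.007, -1.0]]
contact_force: [0.2, 1.0, -0.5]
width: 0.0434
```

```bash
python3 st.py; python3 -c "
from h import *
snap('w5');snap('s5','scene',(120,190,150,170),3.4)"
```

```text
t13.95 loc x -0.0605 y -0.0659 z 0.3037  F x 0.4 y 0.9 z -0.5 yaw 11.52 tilt -0.0068 -0.0002 w 0.0434
13.95 [ 0.5081 -0.3168  0.3037] [ 0.23  0.98 -0.49] 0.04341023636435087
14.0 [ 0.5087 -0.3159  0.3031] [-0.19 -0.41  0.35] 0.043452440484589495
```

View pics/w5.png

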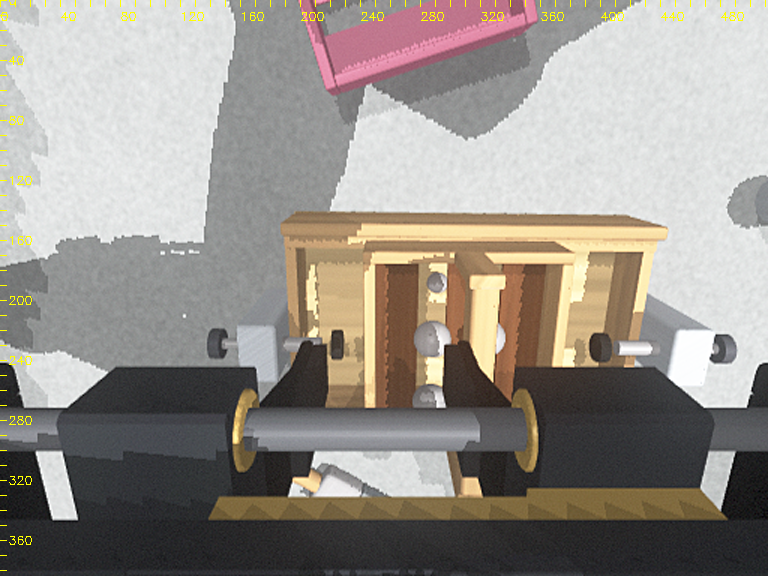

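View pics/s5.png

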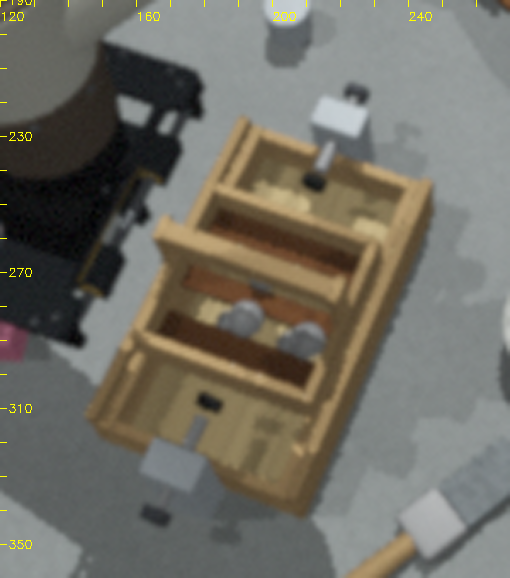

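Call:
jog_arm(moves=[[0.035,0.005,0,0,-0.006,0],[0.04,0,0,0,0,0],[0.04,0,0,0,0,0],[0,0,0,0,0,0]])

```text
t: 14.45
tcp_pos: [0.4905, -0.1956, 0.2965]
ee_rot: [[-0.201, 0.98, -0.015], [0.98, 0.201, -0.002], [0.001, -0.015, -1.0]]
contact_force: [0.7, -1.0, -0.0]
width: 0.0436
```

```bash
python3 st.py; python3 -c "
from h import *
snap('w6')"
```

```text
t14.45 loc x -0.0550 y 0.0565 z 0.2965  F x 0.5 y -1.1 z -0.0 yaw 11.58 tilt -0.0150 -0.0019 w 0.0436
14.45 [ 0.4905 -0.1956  0.2965] [ 0.72 -0.97 -0.03] 0.04364072085293517
```

View pics/w6.png

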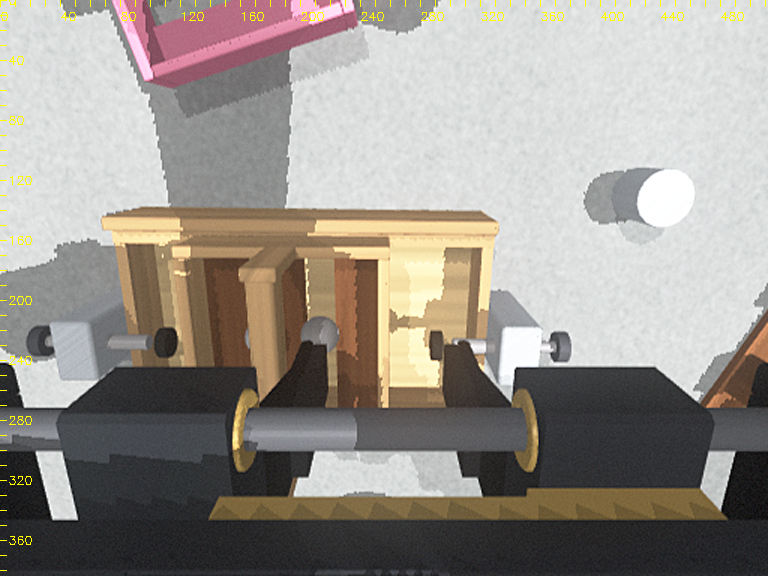

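Call:
jog_arm(moves=[[0.045,0.01,0,-0.003,-0.014,0],[0.045,0.01,0,0,0,0],[0.045,0.01,0,0,0,0],[0.045,0.01,0,0,0,0],[0.045,0.01,0,0,0,0],[0.04,0,0,0,0,0],[0.03,0,0,0,0,0],[0,0,0,0,0,0]])

```text
t: 15.3
tcp_pos: [0.4851, 0.1128, 0.2862]
ee_rot: [[-0.197, 0.98, -0.015], [0.98, 0.197, -0.02], [-0.016, -0.019, -1.0]]
contact_force: [0.0, -0.8, 1.1]
width: 0.0437
```

```bash
python3 st.py; python3 -c "
from h import *
snap('w7')"
```

```text
t15.30 loc x -0.0020 y 0.3604 z 0.2862  F x -0.1 y -0.8 z 1.1 yaw 11.35 tilt -0.0150 -0.0198 w 0.0437
15.3 [0.4851 0.1128 0.2862] [ 0.04 -0.85  1.12] 0.043696290784695974
```

View pics/w7.png

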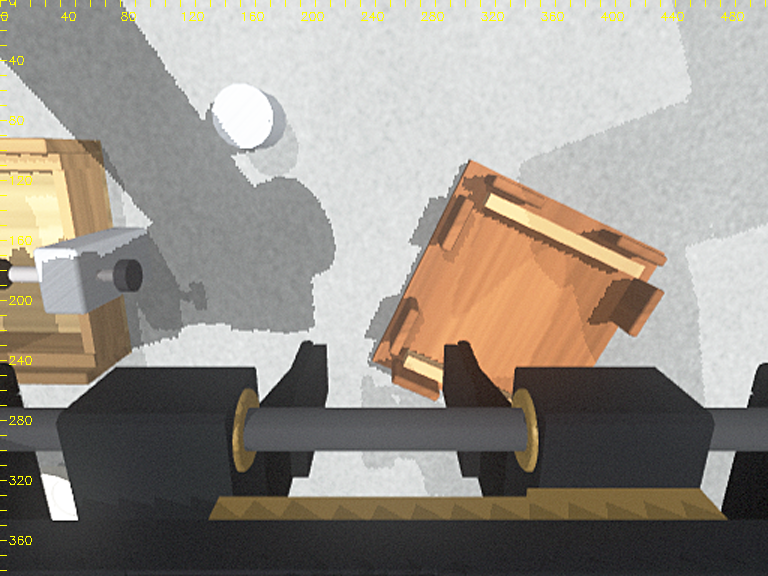

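```bash
python3 - <<'E'
from h import *
st,c=load('w7'); w=c
import cv2,pickle
im=pickle.load(open('pics/w7.pkl','rb'))[1]['pixels']
crop('pics/w7a.png',230,95,220,180,3.6,im)
E
```

```text
(no output)
```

View pics/w7a.png

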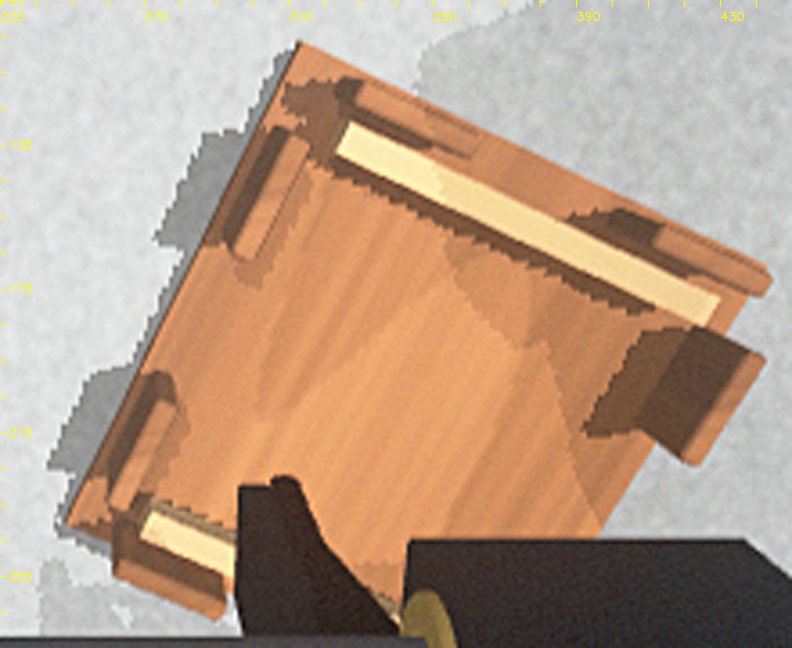

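```bash
python3 - <<'E'
from h import *
st,w=load('w7')
v=lambda a,b:np.array([230+a/3.6,95+b/3.6])
a,b,c=[unproj(None,v(*q),.03,w)[:2] for q in [(340,137),(713,312),(144,524)]]
print(a,b,c,"len",np.linalg.norm(b-a),"sep",np.linalg.norm(c-a))
d=b-a; th1=np.arctan2(-d[0],d[1]); e=c-a; th2=np.arctan2(e[1],e[0]); print(np.rad2deg([th1,th2]))
L=np.linalg.norm(b-a)/2
for th in (th1,th2,(th1+th2)/2):
    ex=np.array([np.cos(th),np.sin(th)]); ey=np.array([-ex[1],ex[0]])
    print((a+b)/2+.07*ex, ((a+c)/2+L*ey))
# base corners
for hb in (.008,.012,.02):
    p=unproj(None,v(300,42),hb,w)[:2]; q=unproj(None,v(65,523),hb,w)[:2]; print(hb,np.linalg.norm(p-q),(p+q)/2+.086*ey)
# tray check with same image? top-cam runners
t=lambda a,b:(170+a/7,165+b/7)
for q in [(180,128),(430,182),(122,390),(370,440)]:
    print(unproj("top",t(*q),.03)[:2])
E
```

```text
[0.42534378 0.17374422] [0.45466165 0.30181201] [0.56176921 0.14238578] len 0.13138072560118844 sep 0.1399830338219822
[-12.89423186 -12.94502281]
[0.50823757 0.22215747] [0.50821543 0.22209889]
[0.50822369 0.22209699] [0.50827218 0.22208587]
[0.50823064 0.22212723] [0.50824381 0.22209239]
0.008 0.18109585783961757 [0.5079199  0.22189646]
0.012 0.17915024583381517 [0.507033   0.22148621]
0.02 0.17525902182221018 [0.50525921 0.22066572]
[0.5887142 0.2676805]
[0.55799378 0.13668815]
[0.45188307 0.29869128]
[0.42360418 0.16968981]
```

```bash
python3 - <<'E'
from h import *
import pickle
for t,b in (('w5',(280,150,90,90)),('w6',(120,140,110,90)),('w1',(270,90,90,60))):
    im=pickle.load(open(f'pics/{t}.pkl','rb'))[1]['pixels']; crop(f'pics/{t}a.png',*b,6,im)
E
```

```text
(no output)
```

View pics/w5a.png

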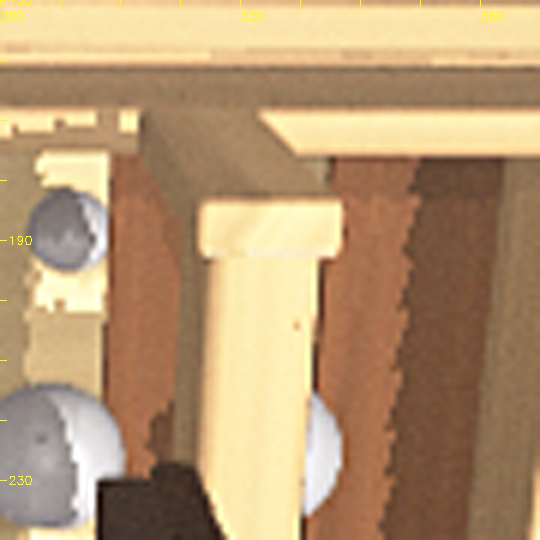

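View pics/w6a.png

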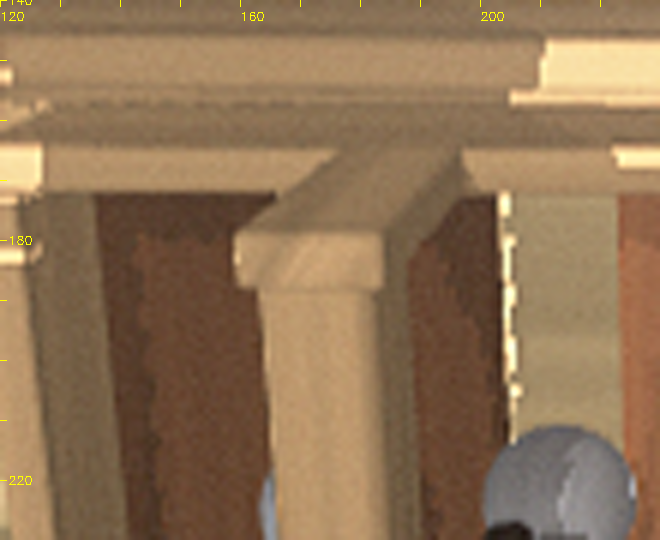

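```bash
python3 - <<'E'
from h import *
o=np.array([.5551,-.2407]); th=.19
ex=np.array([np.cos(th),np.sin(th)]);ey=np.array([-ex[1],ex[0]])
def L(w,uv,z):
    q=unproj(None,uv,z,w)[:2]; d=q-o; return q.round(4),(d@ex).round(4),(d@ey).round(4)
_,w5=load('w5');_,w6=load('w6')
for n,w,uv,z in [('5 post out',w5,(325,183),.149),('5 post in',w5,(325,192.8),.149),('5 frame out',w5,(345,168.7),.092),('5 frame in',w5,(345,175.8),.092),('5 bar far',w5,(280+257/6,150+350/6),.149),
 ('6 post out',w6,(120+310/6,140+232/6),.149),('6 post in',w6,(120+315/6,140+288/6),.149),('6 frame out',w6,(120+200/6,140+147/6),.092),('6 frame in',w6,(120+200/6,140+192/6),.092),('6 bar',w6,(120+328/6,140+480/6),.149),
 ('6 frame +y out',w6,(389/1.5,250/1.5),.092),('7tray lip',load('w7')[1],(105/1.5,140/1.5),.062)]:
    print(n,*L(w,uv,z))
E
```

```text
5 post out [ 0.4826 -0.2636] -0.0755 -0.0088
5 post in [ 0.4906 -0.2614] -0.0672 -0.0082
5 frame out [ 0.4771 -0.2324] -0.0751 0.0229
5 frame in [ 0.484  -0.2304] -0.0679 0.0236
5 bar far [ 0.504  -0.2597] -0.0538 -0.009
6 post out [ 0.4828 -0.2631] -0.0752 -0.0083
6 post in [ 0.4902 -0.2614] -0.0677 -0.0081
6 frame out [ 0.4893 -0.2944] -0.0748 -0.0403
6 frame in [ 0.4966 -0.2935] -0.0674 -0.0408
6 bar [ 0.5167 -0.2562] -0.0407 -0.008
6 frame +y out [ 0.471  -0.1948] -0.0739 0.0609
7tray lip [ 0.4356 -0.083 ] -0.0876 0.1775
```

Call:
jog_arm(moves=[[-0.044,0,0,-0.018,0.016,0.008],[-0.044,0,0,0,0,0],[-0.044,0,0,0,0,0],[-0.044,0,0,0,0,0],[-0.044,0,0,0,0,0],[-0.044,0,0,0,0,0],[-0.044,0,0,0,0,0],[-0.03,0,0,0,0,0],[-0.01,0,0,0,0,0],[0,0,0,0,0,0]])

```text
t: 16.35
tcp_pos: [0.5534, -0.2528, 0.2813]
ee_rot: [[-0.181, 0.983, -0.008], [0.983, 0.181, -0.002], [-0.001, -0.009, -1.0]]
contact_force: [-0.3, 0.0, 0.3]
width: 0.0433
```

```bash
python3 st.py
```

```text
t16.35 loc x -0.0040 y -0.0115 z 0.2813  F x -0.3 y 0.1 z 0.3 yaw 10.43 tilt -0.0083 -0.0022 w 0.0433
```

Call:
jog_arm(moves=[[0.003,0.004,0.01,-0.008,0,-0.008],[0,0,0.03,0,0,0],[0,0,0.03,0,0,0],[0,0,0.012,0,0,0],[0,0,0,0,0,0]])

```text
t: 16.85
tcp_pos: [0.5561, -0.2436, 0.1949]
ee_rot: [[-0.194, 0.981, 0.001], [0.981, 0.194, 0.001], [0.001, 0.001, -1.0]]
contact_force: [-1.7, -0.2, 0.0]
width: 0.0434
```

```bash
python3 st.py
```

```text
t16.85 loc x 0.0004 y -0.0030 z 0.1949  F x -1.7 y 0.1 z 0.0 yaw 11.21 tilt 0.0010 0.0014 w 0.0434
```

Call:
jog_arm(moves=[[-0.005,0,0.007,0,0,0.004],[0,0,0,0,0,0]])

```text
t: 17.05
tcp_pos: [0.5575, -0.2466, 0.1878]
ee_rot: [[-0.194, 0.981, 0.002], [0.981, 0.194, 0.002], [0.001, 0.002, -1.0]]
contact_force: [0.1, -0.5, -0.5]
width: 0.0433
```

```bash
python3 st.py
```

```text
t17.05 loc x 0.0012 y -0.0063 z 0.1878  F x -0.0 y -0.6 z -0.5 yaw 11.17 tilt 0.0016 0.0015 w 0.0433
```

Call:
jog_arm(moves=[[-0.002,-0.001,0,0,0,0.004],[0,0,0,0,0,0],[0,0,0,0,0,0],[0,0,0,0,0,0],[0,0,0,0,0,0],[0,0,0,0,0,0],[0,0,0,0,0,0]], hand=1, force=40)

```text
t: 17.75
tcp_pos: [0.5582, -0.2491, 0.1907]
ee_rot: [[-0.19, 0.982, 0.008], [0.982, 0.19, 0.0], [-0.001, 0.008, -1.0]]
contact_force: [0.0, -0.2, -0.3]
width: 0.0156
```

```bash
python3 st.py
```

```text
t17.75 loc x 0.0014 y -0.0089 z 0.1907  F x -0.0 y -0.2 z -0.3 yaw 10.95 tilt 0.0077 0.0003 w 0.0156
```

Call:
jog_arm(moves=[[0,0,-0.008,0,0,0],[0,0,-0.015,0,0,0],[0,0,-0.015,0,0,0],[0,0,-0.015,0,0,0],[0,0,-0.015,0,0,0],[0,0,-0.012,0,0,0],[0,0,-0.006,0,0,0],[0,0,0,0,0,0]])

```text
t: 18.55
tcp_pos: [0.5526, -0.2471, 0.2731]
ee_rot: [[-0.186, 0.982, -0.012], [0.982, 0.186, 0.01], [0.012, -0.01, -1.0]]
contact_force: [0.5, 0.4, -4.0]
width: 0.0154
```

```bash
python3 st.py; python3 -c "
from h import *
snap('w8');snap('s8','scene',(120,190,150,170),3.4)"
```

```text
t18.55 loc x -0.0036 y -0.0058 z 0.2731  F x 0.5 y 0.3 z -4.0 yaw 10.72 tilt -0.0119 0.0096 w 0.0154
18.55 [ 0.5526 -0.2471  0.2731] [ 0.47  0.4  -4.02] 0.015366192580920604
18.6 [ 0.5524 -0.247   0.2725] [-0.3  -0.54 -4.55] 0.015790016116077058
```

View pics/w8.png

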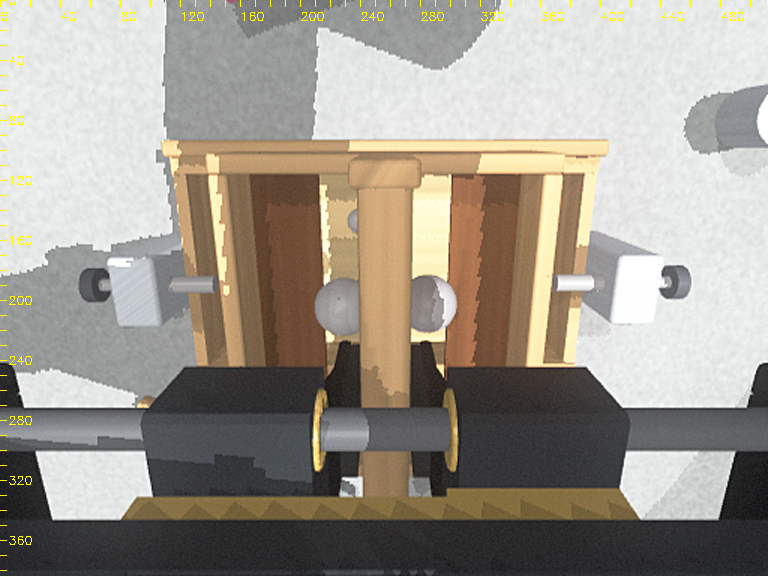

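View pics/s8.png

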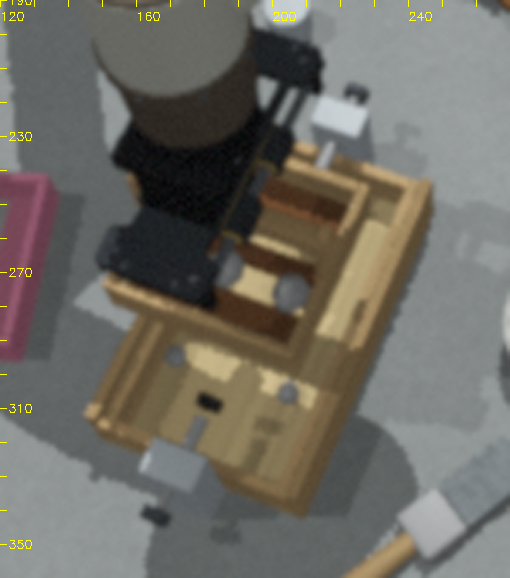

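Call:
jog_arm(moves=[[0.01,0.001,0,-0.009,-0.007,0],[0.02,0.002,0,-0.009,-0.006,0],[0.03,0.003,0,0,0,0],[0.03,0.003,0,0,0,0],[0.03,0.003,0,0,0,0],[0.03,0.003,0,0,0,0],[0.03,0.003,0,0,0,0],[0.03,0.003,0,0,0,0],[0.03,0.003,0,0,0,0],[0.02,0.002,0,0,0,0]])

```text
t: 19.65
tcp_pos: [0.523, 0.0256, 0.2642]
ee_rot: [[-0.18, 0.984, -0.004], [0.984, 0.18, 0.002], [0.003, -0.004, -1.0]]
contact_force: [0.8, -0.2, -4.8]
width: 0.0157
```

```bash
python3 st.py; python3 -c "
from h import *
snap('w9');snap('s9','scene',(100,170,180,170),3.4);snap('t9','top',(275,145,125,90),6)"
```

```text
t19.65 loc x 0.0187 y 0.2676 z 0.2642  F x 0.7 y -0.4 z -4.8 yaw 10.39 tilt -0.0044 0.0023 w 0.0157
19.65 [0.523  0.0256 0.2642] [ 0.8  -0.23 -4.83] 0.015654415928984772
19.7 [0.5229 0.0276 0.2641] [ 0.29 -1.73 -5.78] 0.015325610497589426
19.75 [0.5231 0.026  0.2642] [ 0.53 -0.73 -4.23] 0.01516357773569584
```

View pics/s9.png

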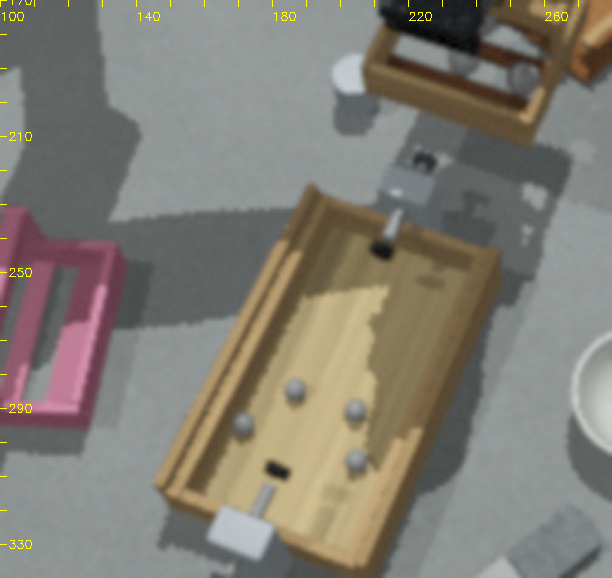

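View pics/t9.png

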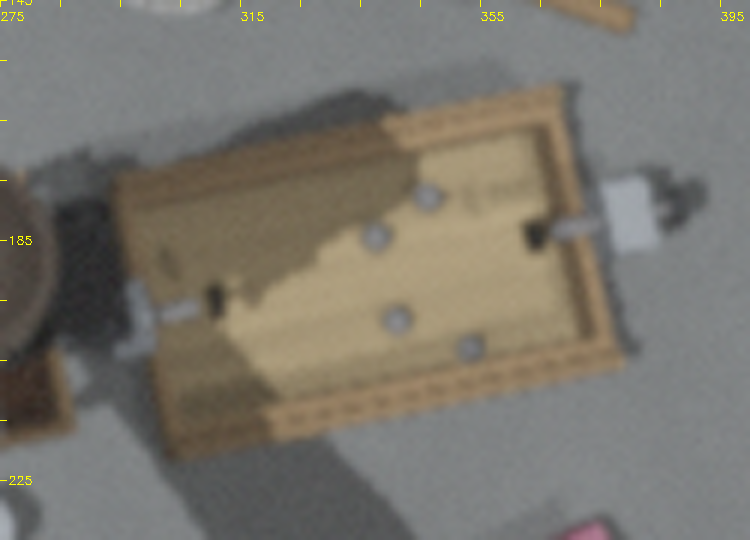

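View pics/w9.png

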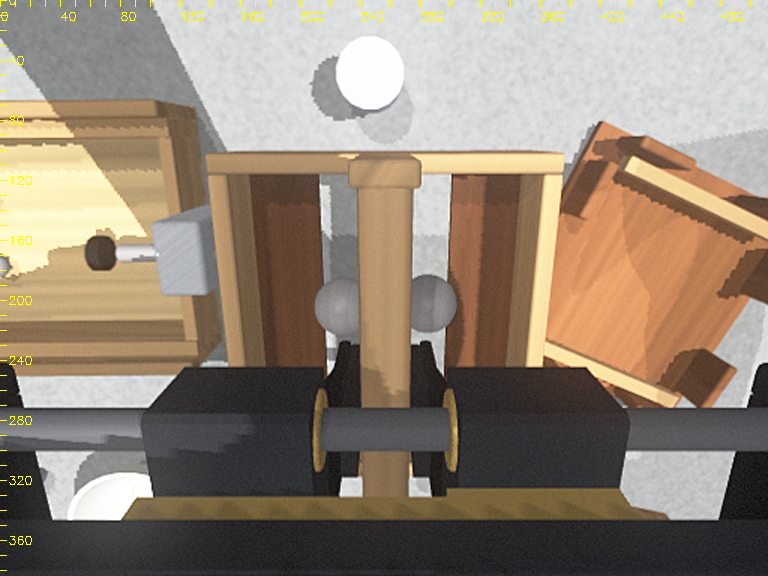

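Call:
jog_arm(moves=[[0.01,0,0,0,0,0.03],[0.018,0,0,0,0,0.05],[0.018,0,0,0,0,0.05],[0.018,0,0,0,0,0.05],[0.018,0,0,0,0,0.05],[0.018,0,0,0,0,0.05],[0.018,0,0,0,0,0.05],[0.018,0,0,0,0,0.04],[0.01,0,0,0,0,0.02],[0,0,0,0,0,0]])

```text
t: 20.8
tcp_pos: [0.5216, 0.1683, 0.2605]
ee_rot: [[0.232, 0.973, -0.01], [0.973, -0.232, -0.002], [-0.004, -0.01, -1.0]]
contact_force: [-0.4, -0.4, -4.4]
width: 0.0156
```

```bash
sed -e 's/\[.5551,-.2407\]/[.5082,.2221]/; s/th=.19/th=-.2255/' st.py > sd.py; python3 sd.py
```

```text
t20.80 loc x 0.0251 y -0.0494 z 0.2605  F x -0.3 y -0.5 z -4.4 yaw -13.39 tilt -0.0104 -0.0019 w 0.0156
```

Call:
jog_arm(moves=[[0.012,-0.006,0,-0.009,0.002,-0.004],[0.015,-0.008,0,-0.008,0.002,-0.004],[0.013,-0.007,0,0,0,0],[0.005,-0.002,0,0,0,0],[0,0,0,0,0,0]])

```text
t: 21.3
tcp_pos: [0.5079, 0.2168, 0.2593]
ee_rot: [[0.226, 0.974, 0.006], [0.974, -0.226, -0.004], [-0.002, 0.006, -1.0]]
contact_force: [-0.2, 0.2, -5.2]
width: 0.0157
```

```bash
python3 sd.py
```

```text
t21.30 loc x 0.0009 y -0.0053 z 0.2593  F x -0.2 y 0.2 z -5.2 yaw -13.04 tilt 0.0056 -0.0038 w 0.0157
```

Call:
jog_arm(moves=[[0.005,0,0.005,0,0.001,-0.002],[0,0,0.012,0,0,0],[0,0,0.012,0,0,0],[0,0,0.012,0,0,0],[0,0,0.006,0,0,0],[0,0,0,0,0,0]])

```text
t: 21.9
tcp_pos: [0.5093, 0.2198, 0.2071]
ee_rot: [[0.226, 0.974, 0.003], [0.974, -0.226, -0.005], [-0.004, 0.004, -1.0]]
contact_force: [-0.2, -0.2, -5.3]
width: 0.0155
```

```bash
python3 sd.py;python3 -c "
from h import *
snap('w10');snap('s10','scene',(210,110,120,110),5)"
```

```text
t21.90 loc x 0.0016 y -0.0020 z 0.2071  F x -0.1 y -0.2 z -5.3 yaw -13.04 tilt 0.0032 -0.0048 w 0.0155
21.9 [0.5093 0.2198 0.2071] [-0.18 -0.2  -5.25] 0.01548367520754453
21.95 [0.5094 0.2199 0.2075] [-0.82 -0.18 -4.87] 0.015845825393862437
```

View pics/w10.png

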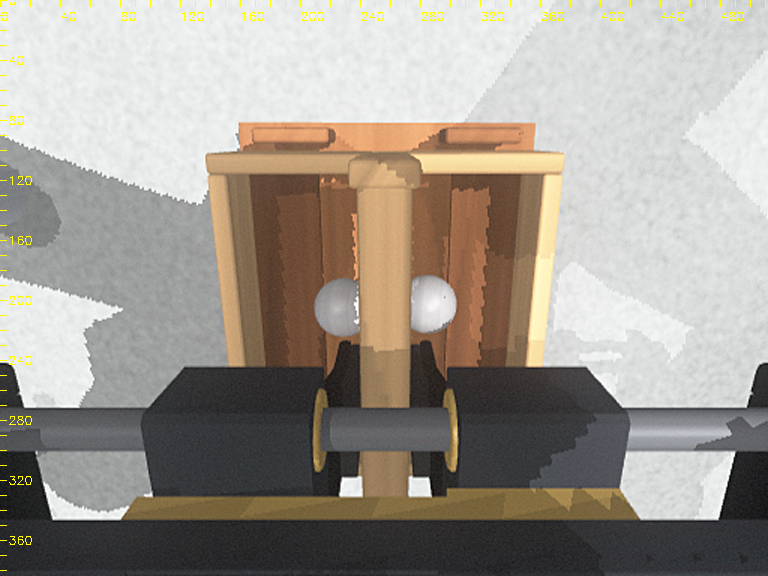

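View pics/s10.png

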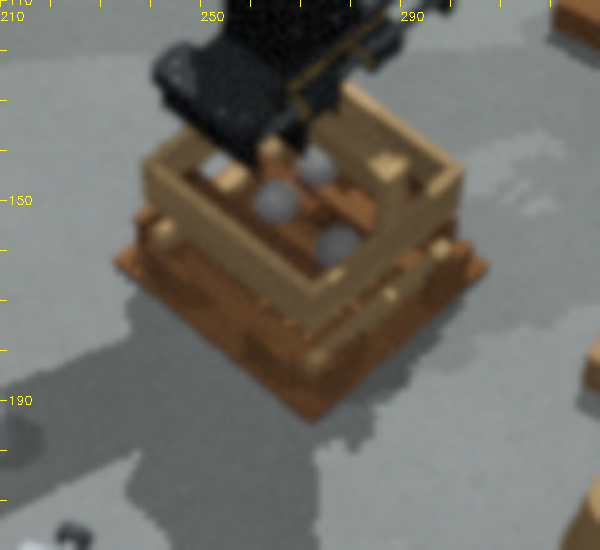

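```bash
python3 - <<'E'
from h import *
o=np.array([.5082,.2221]); th=-.2255
ex=np.array([np.cos(th),np.sin(th)]);ey=np.array([-ex[1],ex[0]])
st,w=load('w10'); zb=st["tcp_pos"][2]-.1407
v=lambda a,b:np.array([a/1.5,b/1.5])
for n,uv,z in [('base-',v(239,122),.008),('base+',v(535,122),.008),('lip-y a',v(253,128),.042),('lip-y b',v(332,128),.042),('lip+y a',v(440,128),.042),('lip+y b',v(523,128),.042),('fr-',v(206,154),zb+.042),('fr+',v(563,154),zb+.042),('post out',v(385,158),zb+.099)]:
    d=unproj(None,uv,z,w)[:2]-o; print(n,(d@ex).round(4),(d@ey).round(4))
E
```

```text
base- -0.0911 -0.0857
base+ -0.0908 0.0855
lip-y a -0.087 -0.0688
lip-y b -0.0869 -0.0283
lip+y a -0.0868 0.0271
lip+y b -0.0868 0.0696
fr- -0.0759 -0.0702
fr+ -0.0757 0.0678
post out -0.0763 -0.0009
```

Call:
jog_arm(moves=[[0.001,0.001,0.005,0,0.001,-0.001],[0,0,0.008,0,0,0],[0,0,0.008,0,0,0],[0,0,0.006,0,0,0],[0,0,0,0,0,0]])

```text
t: 22.5
tcp_pos: [0.512, 0.2214, 0.1804]
ee_rot: [[0.224, 0.975, 0.008], [0.975, -0.224, -0.0], [0.001, 0.008, -1.0]]
contact_force: [-1.5, -0.6, -3.3]
width: 0.0155
```

```bash
python3 sd.py
```

```text
t22.50 loc x 0.0039 y 0.0002 z 0.1804  F x -1.3 y -1.0 z -3.3 yaw -12.95 tilt 0.0082 -0.0005 w 0.0155
```

Call:
jog_arm(moves=[[0,-0.002,0.002,0,0,0],[0,0,0.003,0,0,0],[0,0,0.003,0,0,0]])

```text
t: 22.8
tcp_pos: [0.5104, 0.2222, 0.1724]
ee_rot: [[0.224, 0.975, 0.009], [0.975, -0.224, 0.0], [0.002, 0.009, -1.0]]
contact_force: [-0.3, -0.0, -4.0]
width: 0.0158
```

```bash
python3 sd.py
```

```text
t22.80 loc x 0.0021 y 0.0006 z 0.1724  F x -0.3 y -0.1 z -4.0 yaw -12.93 tilt 0.0094 0.0001 w 0.0158
```

Call:
jog_arm(moves=[[0,0,0.002,0,0,0],[0,0,0.001,0,0,0]])

```text
t: 23.0
tcp_pos: [0.5104, 0.2223, 0.1696]
ee_rot: [[0.223, 0.975, 0.009], [0.975, -0.223, -0.0], [0.002, 0.009, -1.0]]
contact_force: [-2.3, -0.6, -0.2]
width: 0.0157
```

```bash
python3 sd.py
```

```text
t23.00 loc x 0.0021 y 0.0007 z 0.1696  F x -2.1 y -1.1 z -0.2 yaw -12.90 tilt 0.0095 -0.0002 w 0.0157
```

Call:
jog_arm(moves=[[0,0,0.001,0,0,0],[0,0,0,0,0,0]])

```text
t: 23.2
tcp_pos: [0.5104, 0.2223, 0.1696]
ee_rot: [[0.223, 0.975, 0.01], [0.975, -0.223, -0.0], [0.002, 0.01, -1.0]]
contact_force: [-1.6, -0.6, -0.6]
width: 0.0156
```

Call:
jog_arm(moves=[[0,0,0,0,0,0],[0,0,0,0,0,0],[0,0,0,0,0,0],[0,0,0,0,0,0],[0,0,0,0,0,0]], hand=0.5)

```text
t: 23.7
tcp_pos: [0.5132, 0.2239, 0.1724]
ee_rot: [[0.221, 0.975, 0.018], [0.975, -0.222, 0.004], [0.008, 0.017, -1.0]]
contact_force: [0.2, -0.9, 0.1]
width: 0.042
```

```bash
python3 sd.py
```

```text
t23.70 loc x 0.0045 y 0.0029 z 0.1724  F x 0.4 y -0.8 z 0.1 yaw -12.80 tilt 0.0184 0.0044 w 0.0420
```

Released. Straight up now, and then a check.

Call:
jog_arm(moves=[[-0.002,-0.002,-0.015,0.016,0,0],[0,0,-0.02,0,0,0],[0,0,-0.025,0,0,0],[0,0,-0.03,0,0,0],[0,-0.02,-0.03,0,0,0],[0,-0.03,-0.02,0,0,0],[0,-0.02,0,0,0,0],[0,0,0,0,0,0]])

```text
t: 24.5
tcp_pos: [0.441, 0.2371, 0.3175]
ee_rot: [[0.223, 0.975, 0.002], [0.975, -0.223, 0.009], [0.009, -0.0, -1.0]]
contact_force: [0.7, -0.2, 0.0]
width: 0.0429
```

```bash
python3 sd.py;python3 -c "
from h import *
snap('w11');snap('s11','scene',(60,90,290,280),2.1);snap('t11','top',(165,80,240,180),3.3)"
```

```text
t24.50 loc x -0.0689 y -0.0004 z 0.3175  F x 0.8 y -0.1 z 0.0 yaw -12.91 tilt 0.0019 0.0085 w 0.0429
24.5 [0.441  0.2371 0.3175] [ 0.72 -0.24  0.04] 0.042882089843248525
24.55 [0.442  0.2372 0.3178] [-0.05 -0.46  1.35] 0.0437319778602345
24.6 [0.4426 0.2371 0.3171] [ 0.35 -0.45 -0.52] 0.04332103948710664
```

View pics/w11.png

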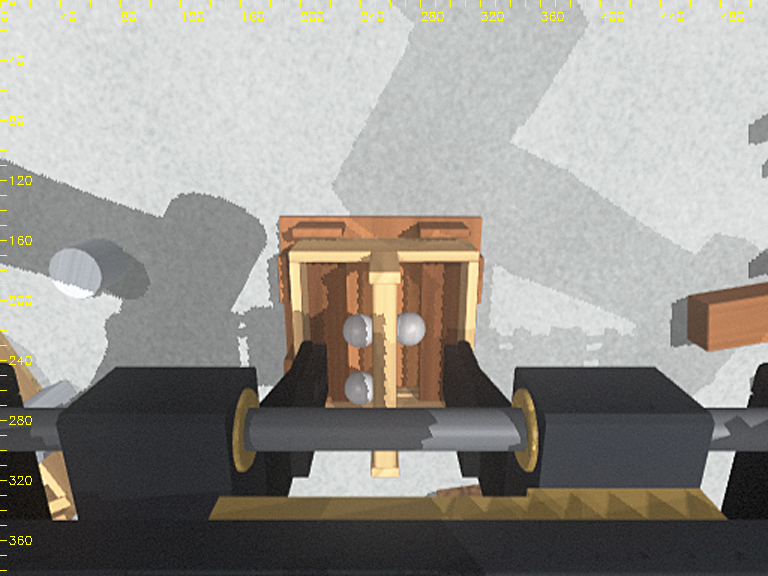

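View pics/s11.png

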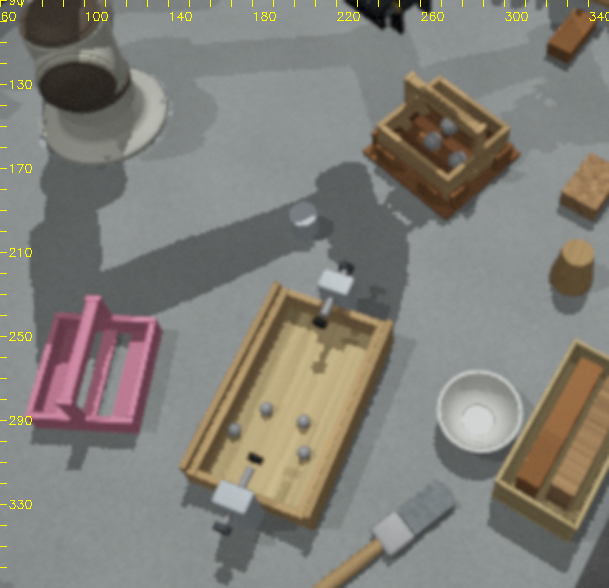

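View pics/t11.png

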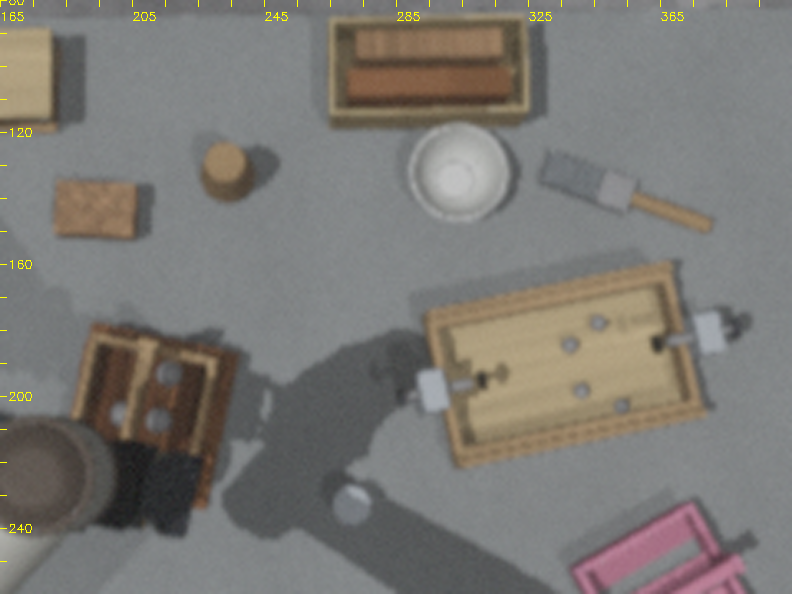

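```bash
python3 - <<'E'
from h import *
import pickle
im=pickle.load(open('pics/w11.pkl','rb'))[1]['pixels']; crop('pics/w11a.png',175,135,160,100,5,im)
E
```

View pics/w11a.png

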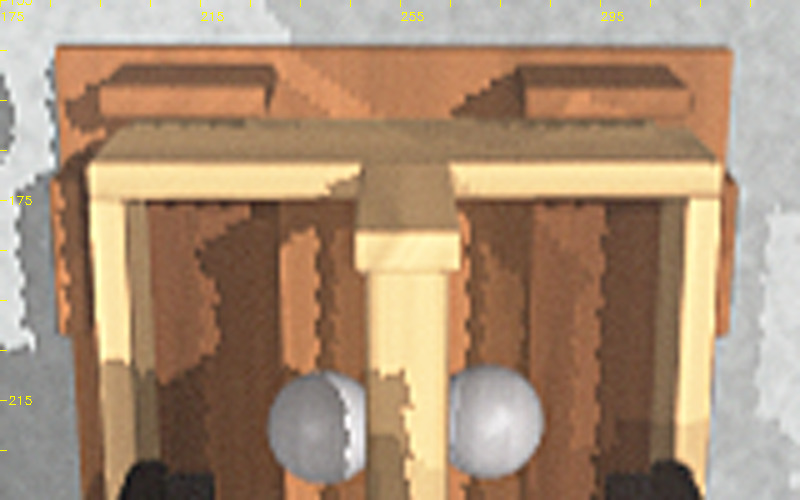

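```bash
python3 - <<'E'
from h import *
o=np.array([.5082,.2221]); th=-.2255
ex=np.array([np.cos(th),np.sin(th)]);ey=np.array([-ex[1],ex[0]])
st,w=load('w11')
v=lambda a,b:np.array([175+a/5,135+b/5])
for z in (.066,.07,.076):
    q=[unproj(None,v(*p),z,w)[:2]-o for p in ((90,163),(720,163))]
    print(z,[((d@ex).round(4),(d@ey).round(4)) for d in q],np.linalg.norm(q[0]-q[1]))
E
```

```text
0.066 [(np.float64(-0.074), np.float64(-0.0671)), (np.float64(-0.0738), np.float64(0.0726))] 0.13968686360374358
0.07 [(np.float64(-0.0749), np.float64(-0.0664)), (np.float64(-0.0747), np.float64(0.0717))] 0.13806356001817813
0.076 [(np.float64(-0.0763), np.float64(-0.0652)), (np.float64(-0.0761), np.float64(0.0704))] 0.13562860463982992
```

```bash
python3 -c "
from rig import robot
print(robot.finish_job())"
```

```text
the job is handed in; nothing more can be done
None
```

The sieve is in the dock and released, and I handed the job in at about 24.6 s of the 69 s allowed. Nothing reports a verdict, so what follows rests on my own readings and pictures.

- **Knocks:** I knocked the buffers left, right, left, right, and later repeated a left and a right. The wrist force was about 4–11 N during these, including the rail friction. I can't read the buffer force directly; I judge it was above 3 N and well under 15 N each time. The second right knock had the weakest reading, 6.8 N falling to 4.1 N. The later right knock, at 11 N, was made to cover that.
- **Shaking:** I shook with brisk strokes of about 40 mm. I then let go on the rails to look inside and regripped before lifting. After lifting, the scene and top pictures both showed all four small balls on the tray floor.
- **Placing:** I lowered the sieve until the runners took its weight, with the wrist force near 0 N, then released it.
- **Final checks:**
  - **Sieve:** centred within about 0.5 mm along the dock's x and 3 mm along y, level, and fully down, with the three large balls in it.
  - **Small balls:** all four were still in the tray.
  - **Other objects:** nothing else had visibly moved, and the gripper was clear.
- **Disagreement:** the top camera's positions differed by about 3–6 mm from the wrist camera's, so I used the wrist camera.

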